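# Lock the sterilising case: hasp over staple, keyed pin through the loop

### The arm

A 6-joint arm with a two-finger parallel gripper is mounted at the origin on a cart in front of the work surface, level with it; the furniture and walls round the work are solid. World frame = base frame: x ahead of the robot, y to its left, z up, the work surface at z = 0. Lengths are in m, angles in rad, forces in N, time in s.
With the tool pointing down it reaches from about 0.425 to 0.95 m from the base axis. Payload 3.5 kg.
Tool frame: the origin (TCP) lies on the centre line of the jaws, within the pads' length; the fingertips stand ahead of it and the grasp point (between the pads) lies 11 mm behind it (tips_ahead is the z of the fingertips in the tool frame, in m); z points along the fingers, y is the direction in which the jaws open and shut (so a half turn about z gives the same grasp; the last joint's range is limited). The gripper opens to 85 mm and grips with 20 to 120 N. Pads are 22 mm wide; open, the fingers measure 114 mm over their backs; the gripper's body (76 mm by 85 mm) begins 54 mm behind the grasp point. The pads swing forward as they close: fully open they stand 13 mm farther back than shut.
Start: joints at [-1.376, 0.286, 1.577, -0, 1.279, -0.15], TCP at [0.228, -0.635, 0.213] pointing down, gripper open.
Joint ranges: [-2.77, 2.77], [-0.9, 2.22], [0.21, 2.48], [-1.53, 4.67], [0.24, 2.81], [-2.84, 2.84]. Speed limits (rad/s): [2.79, 2.79, 3.14, 3.14, 3.14, 3.14].

### API

Orientations are given as a unit quaternion [x, y, z, w].
In Python, from plant import * gives the robot as it stands. The module is installed in compiled form; this text tells all that it offers.
- The arm moves only by the tool move_arm, never from a script. Its arguments are lists of equal length, an entry for each row: "linear": the shift along the world's x, y, z in m, a list of three; "twist": the turn, a rotation vector about the world's x, y, z in degrees, a list of three. A call has 1 to 20 rows; each row shifts and turns the pose as measured when the row begins; what a row does not reach is not made up. A row lasts 1/12 s, in which the tool goes at most 41.7 mm and 7.16 degrees, less where a joint would pass 70% of its speed; a pose out of reach is approached as far as the arm can. A call is refused whole if a number of a shift passes 0.0417 or a number of a turn 7.16, either way. A call with a gripper value outside its range is refused whole. "grip" is the opening, from 0 (shut) to 1 (fully open), set as the call begins (left out, the last holds). The fingers move at their own pace and stop on an object; "force" is the grip in N (left out, the last holds). Time passes only in rows, so rows that do not move let the fingers close. It gives the time, the measured TCP pose, the force and the opening at its end, in the units of the state.
- get_state(): the state, without advancing time (a new reading comes with each control period).
- read_camera(name): name is "scene" or "top"; returns a dict with "img" (420x560x3 uint8, blue, green, red), "depth" (420x560 float32, m along the optical axis (not along the pixel's ray), 0 where there is no reading), "fx", "fy", "cx", "cy" (pixels), "dist" ([k1, k2, p1, p2, k3] as OpenCV has them; the pictures are not rectified), "rvec" (rotation vector, rad) and "tvec" (3), from world to camera coordinates, as OpenCV has them. Camera axes: x right, y down, z forward; pixel columns grow to the right and rows downward; lengths in m; the calibration is good to about 2 mm. A picture is of the moment at which its call begins.
- sign_off(): hands the job in, once; it reports no verdict.
The state is a dict: "time": time; "qpos": joint angles; "dq": joint speeds; "joint_efforts": joint torques, N m; "eef_pos": TCP position; "tcp_rot": TCP orientation; "contact_force": force on the tool from outside, world axes, zero at the start; "wrist_torque": the same for the moment, N m; "opening": opening from 0.0 (shut) to 1.0 (fully open).
Only numpy, scipy, OpenCV 4.12 (cv2) and the standard library are available. Lean on these libraries where they do the work, as an engineer would, in place of code of your own. Each camera call takes 0.05 s, during which the arm holds its last target.

### The job

Lock the sterilising case on the table: swing the hasp down over its staple until it lies flat on the sloping front, then take the locking pin from its stand and push it down the slope through the staple's loop into the round lock below. The lock's square socket is hidden at the bottom of its well at an unknown angle, so turn the pin one way or the other until its square foot drops in, push it fully home and let go. Do not disturb the dish, the bowl and the jar.

Things in the scene. Friction and masses are not known exactly. Their poses are not given: they have to be found in the camera images.
- case: Fixed aluminium case, 220 mm wide, 200 mm deep, 135 mm high; origin under its centre; its front (-x) slopes at 55 degrees to the table. The flat lid begins at the slope's upper edge (20 mm before the origin, z 135 mm); a 28 mm high carrying handle stands on it, 55 mm behind the origin.
- lock_mouth (a point): Centre of the mouth of the round steel lock (39 mm wide) low on the slope. Lock frame: z points up the slope, along the pin's axis (35 degrees off vertical; the pin goes in along -z); x into the case, square to the slope, whose surface is at x = +26 mm; y level. The round well is 24 mm wide for 5 mm, then 20 mm wide for 7 mm; the square socket begins below, at z = -12 mm.
- socket_floor (a point): Centre of the floor of the hidden square socket, 30 mm below the mouth; axes as lock_mouth. The socket is 14 mm across its flats and 18 mm deep. It stands turned about z by an unknown angle, between 17 and 45 degrees one way or the other from flats parallel to x and y, and stiff friction keeps it there; the pin enters within about 9 degrees of a fit.
- loop (a point): Centre of the staple's loop on the pin's axis, 48 mm above the mouth; axes as lock_mouth. The staple is bent from 8 mm rod; its opening is 26 mm wide in y and reaches from the slope (x = +26 mm) to x = -14 mm, with sloped outer corners. Outside, it reaches x = -22 mm and y = -21 to 21 mm.
- hinge (a point): Middle of the hasp's hinge line, which runs along y; axes as lock_mouth; it lies at x = +21 mm, z = +86 mm in the lock_mouth frame.
- hasp (a joint): Hasp angle, rad: 0 flat on the slope (closed), growing as it swings up and out (about +y of hinge); near 2.5 it points straight up. It stays where left (friction 0.16 N m). T-shaped steel plate, 4 mm thick, 80 mm long from the hinge, with a 46 mm wide window for the staple; its end, 64 to 80 mm from the hinge, is a cross bar 120 mm long whose two wings are for pushing.
- hasp_wing_a (a point): Point on the outer face of the hasp's +y wing, 72 mm from the hinge line, 45 mm from the middle. Its -z points from the hinge to the hasp's free end, its -x out of the outer face (the face to push on to close it; it looks away from the slope when closed).
- pin_grip (a point): Centre of the flat head of the steel locking pin (0.16 kg, 172 mm long, standing upright in its stand). z runs along the pin towards the head. Head 30 mm wide in x, 14 mm thick in y, 50 mm high. Below it a round collar 22 mm wide, 5 mm high, then a square shank 12 mm across, flats parallel to x and y; its foot ends 147 mm below this point.
- hasp_wing_b (a point): The same on the wing on the -y side, 45 mm from the middle.
- pin_foot (a point): Centre of the end of the pin's foot, 147 mm below pin_grip; same axes. The last 6 mm of the pin are a round pilot nose, 12.8 mm wide, tapered to 8 mm over the last 3 mm: it enters the square socket at any angle, so the pin first comes to rest with its foot about 18 mm below the lock's mouth; once turned to fit, it drops 12 mm more.
- pin_stand: Fixed steel stand block, 70 x 70 x 50 mm on a 100 x 100 x 6 mm foot plate; origin at the centre of its underside. The pin stands in its square hole, 35 mm deep, and is lifted straight up out of it.
- gallipot: Bystander: steel bowl 79 mm across, 40 mm high; origin at the centre of its underside. Leave alone.
- kidney_dish: Bystander: steel kidney-shaped dish 95 x 202 x 34 mm; origin at the centre of its underside. Leave alone.
- gauze_jar: Bystander: clear jar 85 mm across, 116 mm high; origin at the centre of its underside. Leave alone.
Not all that is in view belongs to the job. Of the things shaped like the part that bears pin_grip, the bare steel one is meant.

How it is judged:
By the outcome, as a careful person would: the job done as asked, in the order asked, and still so for the second after the job is handed in, with the robot touching nothing.
It also fails if it takes over 67 s, if anything falls off the work surface, if the arm or the gripper's body presses on something with over 40 N, if the wrist force passes 120 N, or if a joint passes its speed limit or range.

## Working session

There is one attempt and no reset: what is moved stays moved. The work goes in short steps, Python scripts to look and compute and a tool call to move; the robot and the scene stay as the last step left them, time stands still between calls to the robot, and variables do not carry over. Pictures are saved under pics/ and viewed, and the job is handed in when it is done.

Besides the shell and the picture viewer there is one more tool, called after "Request:" as a command line: name --argument value ..., lists and objects as JSON in quotes. move_arm: Moves the arm, as the interface text tells. Its arguments: {"type":"object","properties":{"linear":{"type":"array","items":{"type":"array","items":{"type":"number"}}},"twist":{"type":"array","items":{"type":"array","items":{"type":"number"}}},"grip":{"type":"number"},"force":{"type":"number"}},"required":["linear","twist"]}

```bash
mkdir -p pics; ls; cat > h.py <<'E'
from plant import *
import numpy as np, cv2, pickle
from scipy.spatial.transform import Rotation as R
def grab(tag):
    o={}
    for n in ("scene","top"):
        c=read_camera(n); o[n]=c; cv2.imwrite(f"pics/{tag}_{n}.png",c["img"])
    pickle.dump(o,open(f"{tag}.pkl","wb")); return o
def KD(c):
    return np.array([[c["fx"],0,c["cx"]],[0,c["fy"],c["cy"]],[0,0,1]]),np.array(c["dist"],float)
def ray(c,uv):
    K,D=KD(c); p=cv2.undistortPoints(np.array(uv,float).reshape(-1,1,2),K,D).reshape(-1,2)
    Rm=cv2.Rodrigues(np.array(c["rvec"],float))[0]; t=np.array(c["tvec"],float).ravel()
    d=np.c_[p,np.ones(len(p))]@Rm; return -Rm.T@t,d
def onplane(c,uv,n,d0):
    o,d=ray(c,uv); n=np.array(n,float); s=(d0-o@n)/(d@n); return o+s[:,None]*d
def atz(c,uv,z): return onplane(c,uv,[0,0,1],z)
def cloud(c):
    H,W=c["depth"].shape; u,v=np.meshgrid(np.arange(W),np.arange(H))
    o,d=ray(c,np.stack([u.ravel(),v.ravel()],1)); return (o+d*c["depth"].reshape(-1,1)).reshape(H,W,3)
def proj(c,P):
    K,D=KD(c); return cv2.projectPoints(np.array(P,float).reshape(-1,3),np.array(c["rvec"],float),np.array(c["tvec"],float),K,D)[0].reshape(-1,2)
def tri(c1,p1,c2,p2):
    o1,d1=ray(c1,[p1]);o2,d2=ray(c2,[p2]);d1=d1[0];d2=d2[0]
    A=np.c_[d1,-d2];s=np.linalg.lstsq(A,o2-o1,rcond=None)[0]
    a=o1+d1*s[0];b=o2+d2*s[1];return (a+b)/2,np.linalg.norm(a-b)
E
python3 - <<'E'
from h import *
o=grab("a")
print(get_state())
for n,c in o.items(): print(n,c["fx"],c["dist"],ray(c,[[280,210]]), (c["depth"]>0).mean())
E
```

```text
pics
{'time': 0.1, 'qpos': array([-1.37595685e+00,  2.87109986e-01,  1.57804980e+00, -2.28122682e-05,
        1.27857860e+00, -1.49991664e-01]), 'dq': array([ 0.00029383, -0.00218615, -0.00379012,  0.00183959, -0.00011349,
       -0.00071526]), 'joint_efforts': array([ 9.69049574e-05, -4.07296336e+01, -2.93700600e+01, -1.47098349e-04,
        3.38996273e-03,  1.69715514e-05]), 'eef_pos': array([ 0.22807849, -0.63462325,  0.21165319]), 'tcp_rot': array([ 9.85172087e-01,  1.71565753e-01, -3.49720593e-05, -1.07234729e-03]), 'contact_force': array([-0.30943886,  1.38217319, -0.00961937]), 'wrist_torque': array([0.04342852, 0.01562689, 0.03886751]), 'opening': 1.004553816130719}
scene 399.6345394312845 [-0.07301876  0.          0.          0.          0.        ] (array([-0.28718106, -0.67533418,  0.83231629]), array([[ 0.65425022,  0.54067279, -0.52888685]])) 0.9961649659863946
top 460.4770980910139 [-0.1364131  0.         0.         0.         0.       ] (array([0.45657195, 0.0244982 , 1.36464694]), array([[ 0.06572047, -0.01344757, -0.99789413]])) 0.9962287414965987
```

View pics/a_scene.png

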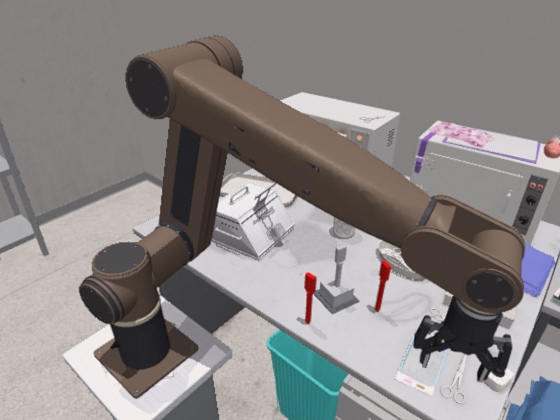

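View pics/a_top.png

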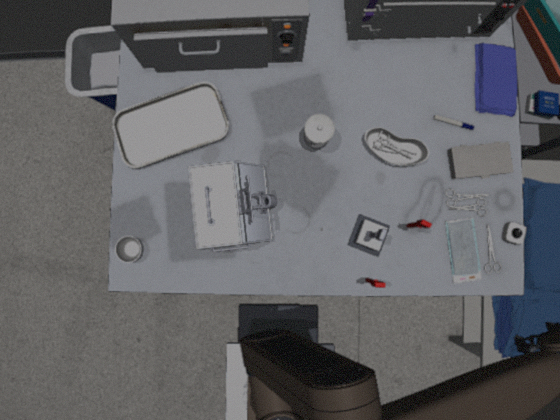

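Scene view: the case with its hasp up is at about (255,215), the bare steel pin in its stand at (338,275), and red look-alikes at (309,298) and (383,287). In the top view the case is at (232,207), sloping to the right, and the stand is at (371,235). The bowl is at (129,249), the jar at (319,130) and the dish at (395,147). Next I'll enlarge these.

```bash
python3 - <<'E'
from h import *
o=pickle.load(open("a.pkl","rb"))
s=o["scene"]["img"];t=o["top"]["img"]
a=cv2.resize(s[165:325,200:400],None,fx=3.9,fy=3.7,interpolation=cv2.INTER_CUBIC)
cv2.imwrite("pics/b_s.png",a)
b=cv2.resize(t[150:300,180:400][:, :],None,fx=3.6,fy=3.6,interpolation=cv2.INTER_CUBIC)
cv2.imwrite("pics/b_t.png",b)
C=cloud(o["top"])
for uv in [(371,235),(232,207),(250,180),(240,165),(240,245),(263,230),(129,249),(319,130),(395,147),(375,283),(419,224),(300,260),(450,270)]:
    print(uv,C[uv[1],uv[0]].round(3))
E
```

```text
(371, 235) [ 0.475 -0.251  0.074]
(232, 207) [0.543 0.137 0.136]
(250, 180) [0.625 0.093 0.073]
(240, 165) [0.662 0.12  0.11 ]
(240, 245) [0.441 0.123 0.001]
(263, 230) [0.485 0.054 0.049]
(129, 249) [ 0.422  0.456 -0.   ]
(319, 130) [ 0.764 -0.098  0.11 ]
(395, 147) [ 0.744 -0.34   0.002]
(375, 283) [ 0.35  -0.24   0.174]
(419, 224) [ 0.505 -0.364  0.153]
(300, 260) [ 0.4   -0.055  0.001]
(450, 270) [ 0.373 -0.51  -0.   ]
```

View pics/b_s.png

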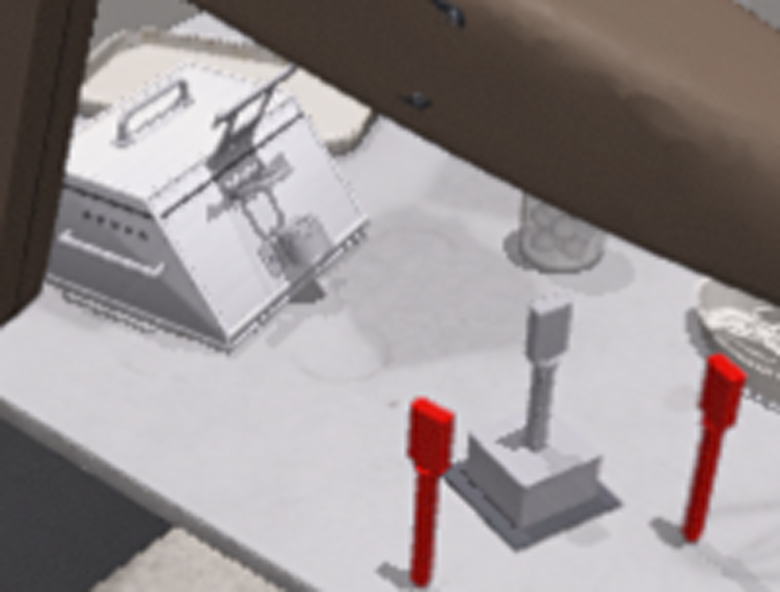

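View pics/b_t.png

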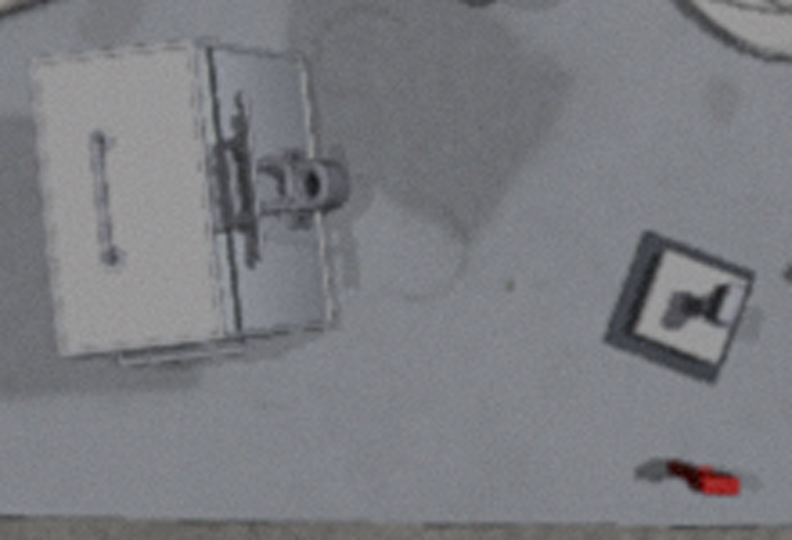

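```bash
python3 - <<'E'
from h import *
o=pickle.load(open("a.pkl","rb"))
for n in ("top","scene"):
    c=o[n];C=cloud(c)
    if n=="top":
        m=(abs(C[...,2]-.135)<.006)&(C[...,0]>.4)&(C[...,0]<.75)&(C[...,1]>0)&(C[...,1]<.35)
        m=cv2.morphologyEx(m.astype(np.uint8),cv2.MORPH_OPEN,np.ones((5,5)))
        P=C[m>0];print("lid z",np.median(P[:,2]),len(P))
        cs=max(cv2.findContours(m,cv2.RETR_EXTERNAL,cv2.CHAIN_APPROX_NONE)[0],key=cv2.contourArea)
        W=atz(c,cs.reshape(-1,2),.135)
        r=cv2.minAreaRect(W[:,:2].astype(np.float32)*1000);print(r,cv2.boxPoints(r))
    # slope plane
    # stand top
    m=(abs(C[...,2]-.05)<.006)&(abs(C[...,0]-.475)<.09)&(abs(C[...,1]+.25)<.09)
    m=cv2.morphologyEx(m.astype(np.uint8),cv2.MORPH_OPEN,np.ones((3,3)))
    cc=cv2.findContours(m,cv2.RETR_EXTERNAL,cv2.CHAIN_APPROX_NONE)[0]
    if cc:
        cs=max(cc,key=cv2.contourArea)
        r=cv2.minAreaRect(atz(c,cs.reshape(-1,2),.05)[:,:2].astype(np.float32)*1000);print(n,"stand",r,m.sum())
    m=(C[...,2]>.12)&(C[...,2]<.2)&(abs(C[...,0]-.475)<.06)&(abs(C[...,1]+.25)<.06)
    P=C[m];v,u=np.nonzero(m);print(n,"head",len(P),P.min(0),P.max(0),P.mean(0),u.min(),u.max(),v.min(),v.max())
    # slope
    m=(C[...,2]>.03)&(C[...,2]<.12)&(C[...,0]>.45)&(C[...,0]<.65)&(C[...,1]>.03)&(C[...,1]<.13)
    P=C[m];best=0
    rng=np.random.default_rng(0)
    for _ in range(500):
        q=P[rng.choice(len(P),3)];nn=np.cross(q[1]-q[0],q[2]-q[0]);l=np.linalg.norm(nn)
        if l<1e-6: continue
        nn/=l;i=abs((P-q[0])@nn)<.003
        if i.sum()>best:best=i.sum();bi=i
    Q=P[bi];ce=Q.mean(0);nn=np.linalg.svd(Q-ce)[2][2];nn*=np.sign(nn[2]);print(n,"slope",nn,ce,best,len(P),"tilt",np.degrees(np.arccos(nn[2])),"yaw",np.degrees(np.arctan2(-nn[1],-nn[0])))
E
```

```text
lid z 0.13429848712081682 3517
((550.1345825195312, 180.37332153320312), (225.49224853515625, 131.76454162597656), 7.664004325866699) [[429.60928 230.63086]
 [447.18192 100.04334]
 [670.6599  130.11578]
 [653.0873  260.7033 ]]
top stand ((475.1964416503906, -256.9657897949219), (69.45789337158203, 71.43399047851562), 70.69158935546875) 403
top head 115 [ 0.46098761 -0.26587441  0.13064055] [ 0.4904745  -0.24636529  0.19042136] [ 0.47572023 -0.25387353  0.17231597] 374 386 229 240
top slope [ 0.10420811 -0.81013448  0.57690796] [0.54395247 0.07986676 0.07415508] 1133 1422 tilt 54.76664221359918 yaw 97.3297439175936
scene stand ((472.1888427734375, -258.8135681152344), (76.0269775390625, 75.0031509399414), 69.05523681640625) 398
scene head 217 [ 0.45718828 -0.26910488  0.1201113 ] [ 0.48911981 -0.24744655  0.19053545] [ 0.47064129 -0.26072281  0.16182285] 335 346 244 268
scene slope [ 0.10642279 -0.80750038  0.58018732] [0.53801368 0.0800812  0.07662552] 989 1405 tilt 54.536281400494296 yaw 97.50790540499789
```

```bash
python3 - <<'E'
from h import *
o=pickle.load(open("a.pkl","rb"))
yaw=np.radians(97.5)
cx=np.array([np.cos(yaw),np.sin(yaw),0]);cy=np.array([-np.sin(yaw),np.cos(yaw),0]);cz=np.array([0,0,1.])
s,c_=np.sin(np.radians(55)),np.cos(np.radians(55))
lx=s*cx-c_*cz; lz=c_*cx+s*cz
for n in ("top","scene"):
    c=o[n];C=cloud(c)
    for p in ([.54395,.07987,.07416],[.53801,.08008,.07663]): print(np.dot(p,lx),end=' ')
    # pick enlarged crops
    ctr=(262,203) if n=="top" else (275,222)
    u0,v0=ctr[0]-35,ctr[1]-30 
    cr=c["img"][v0:v0+60,u0:u0+75]
    cv2.imwrite(f"pics/c_{n}.png",cv2.resize(cr,None,fx=10,fy=10,interpolation=cv2.INTER_CUBIC));print(n,u0,v0)
    L=C@np.c_[lx,cy,lz]
    q=L[v0:v0+60,u0:u0+75]
    d=np.clip((q[...,0]-np.median(q[...,0])+.08)/.12*255,0,255).astype(np.uint8)
    cv2.imwrite(f"pics/cd_{n}.png",cv2.resize(cv2.applyColorMap(d,cv2.COLORMAP_JET),None,fx=10,fy=10,interpolation=cv2.INTER_NEAREST))
E
```

```text
-0.03583004808297985 -0.03644112208760769 top 227 173
-0.03583004808297985 -0.03644112208760769 scene 240 192
```

View pics/c_top.png

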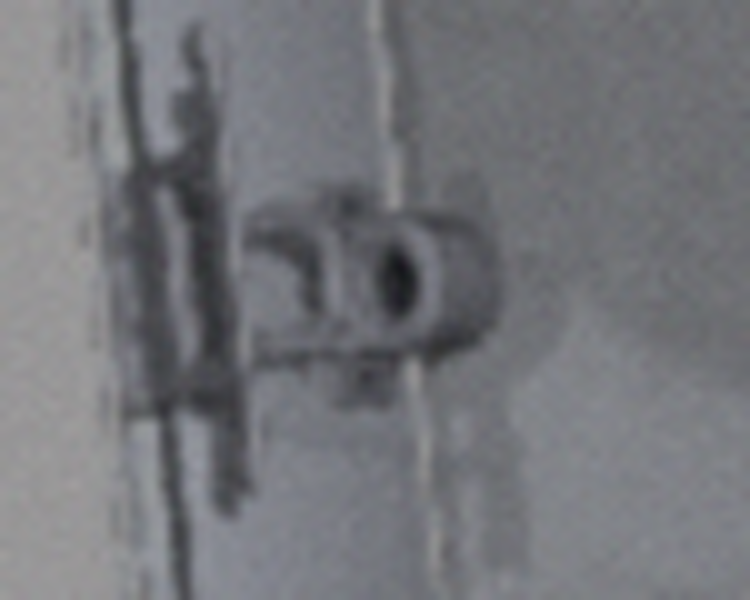

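View pics/c_scene.png

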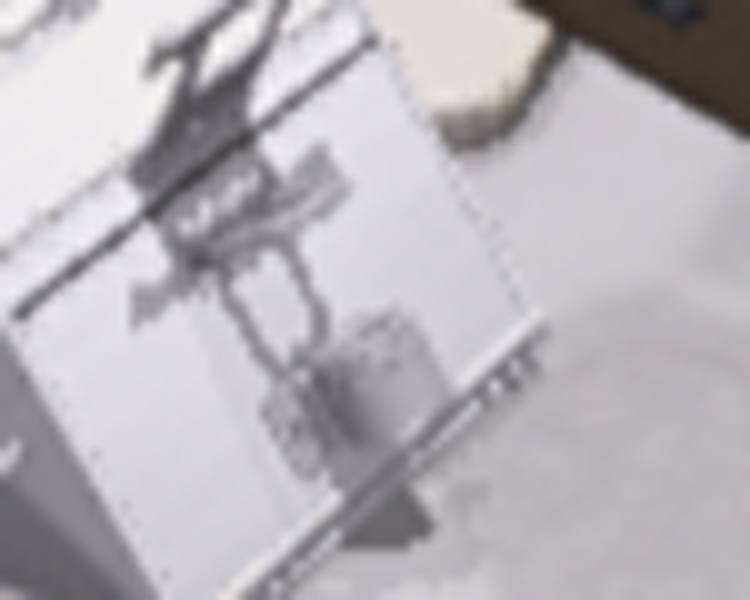

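View pics/cd_top.png

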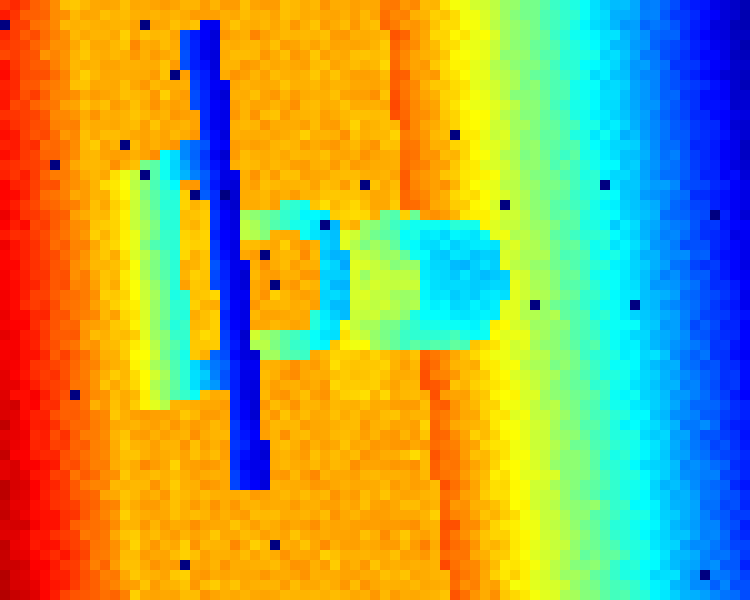

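```bash
cat >> h.py <<'E'
yaw=np.radians(97.5)
cx=np.array([np.cos(yaw),np.sin(yaw),0]);cy=np.array([-np.sin(yaw),np.cos(yaw),0]);cz=np.array([0,0,1.])
_s,_c=np.sin(np.radians(55)),np.cos(np.radians(55))
lx=_s*cx-_c*cz; lz=_c*cx+_s*cz
LR=np.c_[lx,cy,lz]
E
python3 - <<'E'
from h import *
np.set_printoptions(linewidth=250)
o=pickle.load(open("a.pkl","rb"))
c=o["top"];L=cloud(c)@LR*1000
print("lx row: (pixels v=195..209 step, u 250..278)")
for v in (196,198,200,201,202,204,206): print(v,'X',L[v,248:280,0].round().astype(int)+36);print(v,'Z',L[v,248:280,2].round().astype(int))
for u in (252,256,258,262,266,270): print(u,'Y',L[190:214,u,1].round().astype(int));print(u,'X',L[190:214,u,0].round().astype(int)+36)
E
```

```text
lx row: (pixels v=195..209 step, u 250..278)
196 X [-65 -69 -72 -17 -19 -24   0   0   0 -38 -43 -45 -47 -13 -15 -21 -26 -28 -30 -39 -36 -42 -41 -44 -40 -41 -43 -38 -13 -11 -19 -17]
196 Z [172 173 172  96  94  96  60  54  50  97  99  97  95  44  42  46  48  46  43  52  43  47  40  39  29  25  23  10 -32 -40 -33 -41]
198 X [ -63  -68  -73    1    2 -776    0   -1   -1    4   -2  -46  -48  -48  -15  -17  -19  -23  -21  -27  -38  -39  -45  -46  -42  -43  -46  -45  -45  -14  -16  -19]
198 Z [ 170  172  175   73   67 1098   61   58   53   41   44  100   99   93   43   41   39   39   32   36   46   43   47   43   33   29   29   22   17  -34  -37  -37]
200 X [-61 -66 -71 -75  -1   2   2   0   0   2   3 -45 -45 -45 -14 -22 -16 -16 -17 -17 -18 -42 -43 -44 -46 -42 -45 -47 -46 -45 -14 -15]
200 Z [168 170 173 174  73  64  59  57  53  44  39 100  95  91  43  48  36  30  28  23  19  48  45  42  39  29  29  27  19  13 -39 -43]
201 X [ -62  -64  -72  -74    1    2 -776    1    3   -2   -1  -43  -48  -48  -15  -18  -15  -17  -17  -16  -16  -40  -43  -44  -43  -44  -45  -45  -44  -44  -12  -16]
201 Z [
[... 1668 characters left out ...]
 -1]
262 Y [-604 -601 -598 -594 -591 -589 -584 -580 -578 -576 -573 -570 -567 -564 -561 -558 -555 -553 -551 -548 -545 -542 -539 -537]
262 X [ -2  -3  -2  -5  -6   0 -15 -18 -15 -13 -14 -15 -14 -14 -16 -17 -14 -11  -3  -3  -2  -3  -4   0]
266 Y [-605 -601 -598 -595 -587 -584 -582 -579 -577 -574 -572 -569 -566 -563 -560 -557 -554 -551 -551 -548 -545 -543 -540 -537]
266 X [  1  -2  -2  -3 -30 -32 -30 -28 -21 -24 -17 -17 -21 -18 -19 -26 -28 -28  -1  -1   0   1   0   2]
270 Y [-605 -602 -599 -596 -594 -583 -580 -577 -574 -571 -568 -566 -563 -560 -558 -555 -553 -550 -552 -549 -546 -543 -540 -537]
270 X [  2   2   2   1   4 -38 -41 -43 -45 -44 -43 -43 -43 -41 -39 -37 -35 -29   6   8   5  10  11   9]
```

```bash
python3 - <<'E'
import plant; print([x for x in dir(plant) if x[0]!='_'])
from h import *
try: print(tips_ahead)
except Exception as e: print(e)
o=pickle.load(open("a.pkl","rb"));t=o["top"];s=o["scene"]
for a,b in (((247,175.5),(276.2,183.4)),((250.8,224),(254.6,198.8))):
    P,e=tri(t,a,s,b);print(P.round(4),e.round(4),(P@LR).round(4))
L=cloud(s);L2=L@LR*1000
c=s["img"][170:230,230:305];cv2.imwrite("pics/d.png",cv2.resize(c,None,fx=10,fy=10,interpolation=cv2.INTER_CUBIC))
m=(L[...,2]>.145)&(L[...,0]>.44)&(L[...,0]<.66)&(L[...,1]>.03)&(L[...,1]<.16)
P=L[m];print(len(P))
V=np.c_[P@cx,P@cy,P[:,2]]*1000
print(V[np.argsort(V[:,2])][::4].round())
t2=cloud(t);m=(t2[...,2]>.145)&(t2[...,0]>.44)&(t2[...,0]<.66)&(t2[...,1]>.03)&(t2[...,1]<.16)
P=t2[m];V=np.c_[P@cx,P@cy,P[:,2]]*1000;print(V[np.argsort(V[:,2])][::6].round())
mouth=LR@np.array([-.0623,-.5688,.0473]);print("mouth",mouth,"hinge",mouth+.021*lx+.086*lz)
E
```

```text
['Unreachable', 'get_state', 'read_camera', 'sign_off', 'tips_ahead']
0.008
[0.6213 0.0939 0.196 ] 0.0019 [-0.1026 -0.6282  0.1675]
[0.4982 0.0807 0.196 ] 0.0044 [-0.1001 -0.5045  0.1691]
138
[[  36. -561.  145.]
 [  35. -549.  148.]
 [  33. -599.  151.]
 [  30. -536.  152.]
 [  32. -578.  154.]
 [  31. -549.  157.]
 [  30. -553.  159.]
 [  28. -592.  160.]
 [  28. -585.  163.]
 [  29. -574.  164.]
 [  29. -534.  165.]
 [  27. -584.  168.]
 [  23. -596.  171.]
 [  25. -541.  174.]
 [  22. -589.  179.]
 [  21. -536.  182.]
 [  20. -592.  185.]
 [  16. -534.  191.]
 [  14. -602.  194.]
 [  15. -527.  195.]
 [  14. -565.  196.]
 [  12. -540.  197.]
 [  11. -585.  199.]
 [  12. -535.  200.]
 [  11. -603.  201.]
 [   9. -570.  203.]
 [   8. -593.  203.]
 [  15. -578.  204.]
 [  11. -539.  205.]
 [  12. -569.  206.]
 [  10. -594.  206.]
 [   8. -546.  207.]
 [   9. -552.  207.]
 [  11. -550.  208.]
 [  11. -533.  208.]]
[[  39. -591.  145.]
 [  39. -588.  147.]
 [  36. -566.  149.]
 [  35. -595.  151.]
 [  37. -555.  152.]
 [  34. -576.  153.]
 [  33. -562.  156.]
 [  34. -600.  156.]
 [  
[... 197 characters left out ...]
.  175.]
 [  22. -595.  182.]
 [  22. -597.  187.]
 [  16. -599.  190.]
 [  17. -588.  192.]
 [  17. -547.  194.]
 [  17. -562.  195.]
 [  18. -514.  196.]
 [  16. -601.  196.]
 [  14. -521.  197.]
 [  14. -616.  198.]
 [  15. -582.  198.]
 [  16. -554.  199.]
 [  17. -516.  200.]
 [  16. -621.  200.]
 [  15. -626.  200.]
 [  13. -600.  201.]
 [  10. -607.  202.]
 [  10. -604.  202.]
 [  11. -592.  203.]
 [  13. -551.  203.]
 [  12. -605.  204.]
 [  12. -518.  204.]
 [  11. -615.  204.]
 [   9. -586.  205.]
 [  11. -568.  205.]
 [  10. -599.  206.]
 [  12. -538.  206.]
 [  13. -620.  206.]
 [  12. -533.  207.]]
mouth [0.56705381 0.05054478 0.0744797 ] hinge [0.55836993 0.11650538 0.13288167]
```

View pics/d.png

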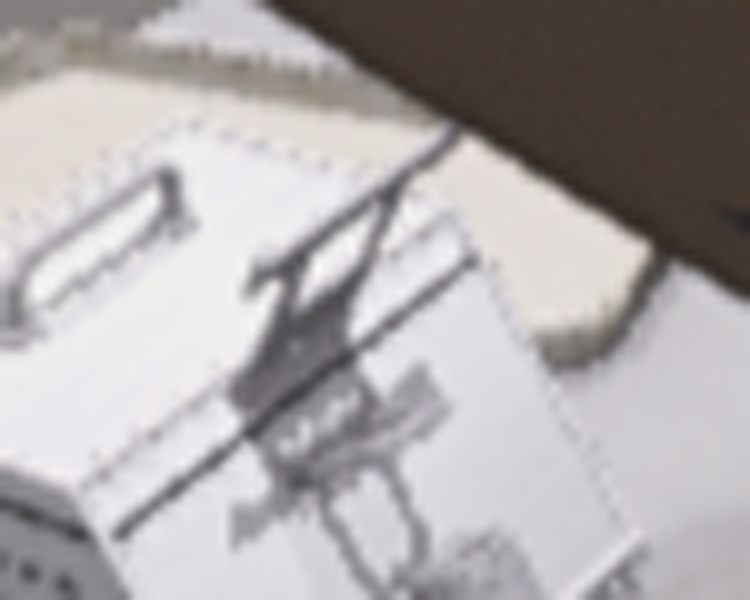

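```bash
python3 - <<'E'
from h import *
o=pickle.load(open("a.pkl","rb"));t=o["top"];s=o["scene"]
a=cv2.resize(t["img"][210:262,340:410],None,fx=8,fy=8,interpolation=cv2.INTER_CUBIC)
b=cv2.resize(s["img"][235:315,305:375],None,fx=7,fy=7,interpolation=cv2.INTER_CUBIC)
cv2.imwrite("pics/e1.png",a);cv2.imwrite("pics/e2.png",b)
C=cloud(t);
print((C[226:244,370:392,2]*1000).round().astype(int))
C=cloud(s);print((C[242:252,330:350,2]*1000).round().astype(int))
E
```

```text
[[  48   53   46   49   50   47   50   51   48   53   47   50   53    6
     4    8    6   12    5    7    1   -3]
 [  49   52   50   48   52   50   49   47   52   47   49   53   47   47
    52    4    6    4   10    8   -1   -5]
 [  52   46   50   49   50   44   48   50   48   45   49   46   48   43
    46   51   50   52    5    1   -4    0]
 [  46   54   50   54   50   50   48   53  140  152  164  175  184  185
   186  181   50    4    4    5   -3   -5]
 [  52   49   45   49   47   51   48   51  147  154  166 1365  182  189
   187  187  189    1    1   -4   -4   -2]
 [  48   47   48   55   53   44   47  139  148  163  175  184  184  189
   186  186  189    5    2   -2   -3    1]
 [  41   47   51   88  106  136  137  141  154  168  176  185  187  185
   184  185  186    4   -1   -1    3    1]
 [  50   62   75   96  104  136  139  147  156  173  184  189  189  186
   186  182    8    0   -1   -1   -3   -4]
 [  58   75   82   92  112  135  142  148  162  177  182  190  186  188
   188  188    8   -3    3    1   -2   -4]
 [  59   74   89  109  131  138  145  160  163 1365  184  187  18
[... 1121 characters left out ...]
   2  -2
    0   4]
 [  2   2   2   2  -2   1   0   3   2   2   1   0   2 189 187   2   1   0
    2   2]
 [  0   0   2   2   3   4   0   4  -2   0 189 187 190 187 189 187   1   3
    2  -1]
 [ -1   2  -1   3   3   2   2 189 191 188 188 189 189 189 188 188 185   1
    2   1]
 [  1   5   3   0   2   1 187 188 190 189 189 186 188 186 188 188 185  -2
   -1   1]
 [ -2   2   2   3   1   3 185 187 189 188 188 187 188 184 183 182 182  -1
   -1  -1]
 [ -2   1   1   1  -1   0 182 183 187 188 186 183 183 181 179 181 177   0
    0   4]
 [ -1   1   0   0   1   1 178 183 183 184 181 180 180 177 177 177 174   2
    0   4]
 [  1   3   2  -2  -2 173 176 181 179 179 180 176 176 176 173 172 170   2
    3   2]]
```

View pics/e1.png

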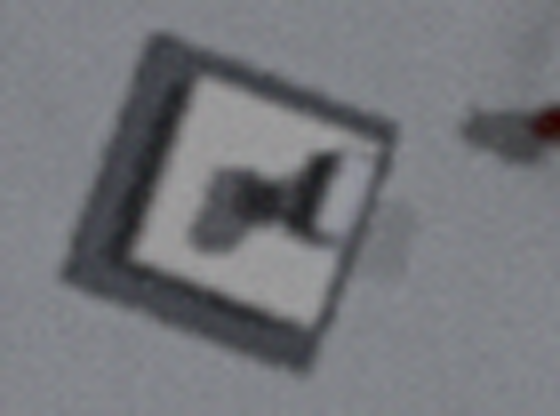

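View pics/e2.png

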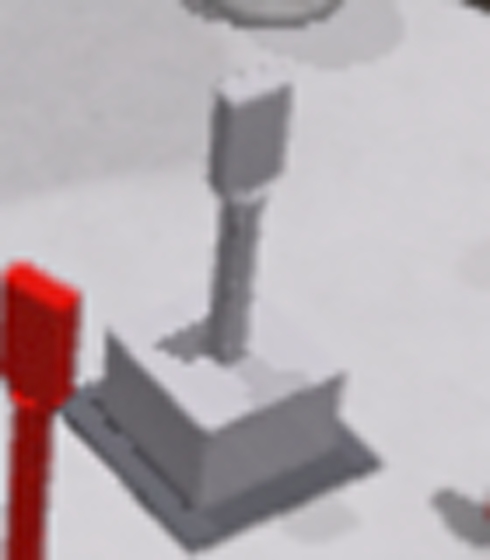

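```bash
python3 - <<'E'
from h import *
o=pickle.load(open("a.pkl","rb"));t=o["top"];s=o["scene"]
print(atz(t,[[383,233.9]],.187))
C=cloud(s);m=(C[...,2]>.184)&(C[...,2]<.2)&(abs(C[...,0]-.475)<.06)&(abs(C[...,1]+.25)<.06)
v,u=np.nonzero(m);print(len(u),u.mean(),v.mean(),atz(s,[[u.mean(),v.mean()]],.187), C[m].mean(0))
C=cloud(t);m=(C[...,2]>.181)&(C[...,2]<.2)&(abs(C[...,0]-.475)<.06)&(abs(C[...,1]+.25)<.06)
v,u=np.nonzero(m);print(len(u),u.mean(),v.mean(),atz(t,[[u.mean(),v.mean()]],.187), C[m].mean(0))
r=cv2.minAreaRect(atz(t,np.c_[u,v],.187)[:,:2].astype(np.float32)*1000);print(r)
print(tri(t,(u.mean(),v.mean()),s,(340.5,246)))
# foot plate rect (dark): mask by intensity
g=cv2.cvtColor(t["img"],cv2.COLOR_BGR2GRAY)
C=cloud(t);m=((C[...,2]>.04)&(C[...,2]<.058)&(abs(C[...,0]-.475)<.06)&(abs(C[...,1]+.257)<.06)).astype(np.uint8)
E
```

```text
[[ 0.47671617 -0.25772576  0.187     ]]
40 340.925 246.7 [[ 0.47354839 -0.25852188  0.187     ]] [ 0.47276494 -0.2589726   0.18769295]
65 382.44615384615383 234.41538461538462 [[ 0.47537231 -0.25627845  0.187     ]] [ 0.47539497 -0.25659476  0.1856868 ]
((475.7110595703125, -256.17559814453125), (14.008537292480469, 30.2720890045166), 71.4193344116211)
(array([ 0.47531115, -0.25615383,  0.1871849 ]), np.float64(0.0001948431690286576))
```

Bare steel pin in the stand: scene (338,255), top (382,234). The two red ones at scene (309,298) and (383,287) are decoys. The enlarged crop confirms the grey, unpainted one.

Request:
move_arm --linear '[[0.005,0.015,0.03],[0.015,0.03,0.02],[0.0156,0.0316,0.02],[0.0156,0.0316,0.02],[0.0156,0.0316,0.01],[0.0156,0.0316,0],[0.0156,0.0316,0],[0.0156,0.0316,0],[0.0156,0.0316,0],[0.0156,0.0316,0],[0.0156,0.0316,0],[0.0156,0.0316,0],[0.0156,0.0316,0],[0.0156,0.0316,0],[0.0156,0.0316,0],[0.0156,0.0316,0],[0.0156,0.0316,0],[0.0156,0.0316,0],[0.0156,0.0316,0],[0.0156,0.0316,0]]' --twist '[[0,0,3.2],[0,0,3.2],[0,0,3.2],[0,0,3.2],[0,0,3.2],[0,0,3.2],[0,0,3.2],[0,0,3.2],[0,0,3.2],[0,0,3.2],[0,0,3.2],[0,0,3.2],[0,0,3.2],[0,0,3.2],[0,0,3.2],[0,0,3.2],[0,0,3.2],[0,0,3.2],[0,0,3.2],[0,0,3.2]]' --grip 0

```text
time: 1.77
eef_pos: [0.5288, 0.0096, 0.3023]
tcp_rot: [0.73, 0.683, -0.005, -0.007]
contact_force: [0.0, 0.4, -0.3]
opening: -0.001
```

Request:
move_arm --linear '[[0.015,0.023,0],[0.015,0.023,0],[0.015,0.023,0],[0.015,0.023,0],[0.014,0.022,0],[0,0,0]]' --twist '[[0,0,2.5],[0,0,2.5],[0,0,2.5],[0,0,2],[0,0,2],[0,0,0]]'

```text
time: 2.27
eef_pos: [0.6047, 0.137, 0.2977]
tcp_rot: [0.65, 0.759, -0.007, -0.01]
contact_force: [-1.4, -0.4, -0.8]
opening: 0.003
```

```bash
python3 - <<'E'
from h import *
o=grab("f");st=get_state();print({k:np.round(v,4) for k,v in st.items()})
print(R.from_quat(st["tcp_rot"]).as_matrix().round(3))
s=o["scene"]["img"][150:320,190:400];cv2.imwrite("pics/f_s.png",cv2.resize(s,None,fx=3.5,fy=3.5,interpolation=cv2.INTER_CUBIC))
E
```

```text
{'time': np.float64(2.3667), 'qpos': array([ 5.4600e-02,  1.2530e-01,  1.6106e+00,  6.0000e-04,  1.4311e+00,
       -9.6500e-02]), 'dq': array([-0.0304, -0.028 ,  0.0166, -0.0073,  0.0029,  0.0008]), 'joint_efforts': array([ 7.55000e-01, -3.50099e+01, -3.06839e+01,  6.34000e-02,
        2.39000e-02,  8.00000e-04]), 'eef_pos': array([0.6034, 0.1342, 0.2978]), 'tcp_rot': array([ 0.6517,  0.7584, -0.0086, -0.0094]), 'contact_force': array([ 0.5823, -0.2191, -0.8439]), 'wrist_torque': array([0.0032, 0.0061, 0.0346]), 'opening': np.float64(0.002)}
[[-0.15   0.988 -0.025]
 [ 0.989  0.15  -0.001]
 [ 0.003 -0.025 -1.   ]]
```

View pics/f_s.png

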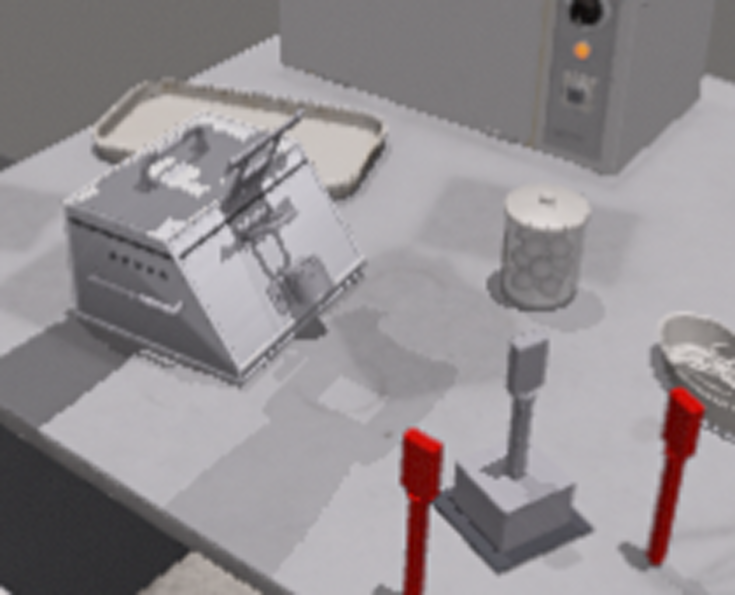

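Request:
move_arm --linear '[[0,-0.005,-0.02],[0,-0.005,-0.02],[0,0,-0.02],[0,0,-0.02],[0,0,-0.013],[0,0,0]]' --twist '[[0,-0.7,-0.5],[0,-0.7,-0.5],[0,0,0],[0,0,0],[0,0,0],[0,0,0]]'

```text
time: 2.87
eef_pos: [0.601, 0.1178, 0.2033]
tcp_rot: [0.662, 0.75, -0.0, 0.002]
contact_force: [0.0, -0.1, -0.5]
opening: 0.001
```

```bash
python3 - <<'E'
from h import *
o=grab("g");st=get_state();print({k:np.round(v,4) for k,v in st.items()})
s=o["scene"]["img"][100:250,190:340];cv2.imwrite("pics/g_s.png",cv2.resize(s,None,fx=4,fy=4,interpolation=cv2.INTER_CUBIC))
E
```

```text
{'time': np.float64(2.9667), 'qpos': array([ 0.0299,  0.1555,  1.7431, -0.0034,  1.2355, -0.0945]), 'dq': array([ 0.0093, -0.013 , -0.0449,  0.0027, -0.0026,  0.0002]), 'joint_efforts': array([-9.85000e-02, -3.43337e+01, -2.80584e+01, -1.93000e-02,
       -7.60000e-03, -0.00000e+00]), 'eef_pos': array([0.6027, 0.1181, 0.2064]), 'tcp_rot': array([0.6613, 0.7501, 0.0014, 0.0038]), 'contact_force': array([ 0.1921, -0.5905, -0.339 ]), 'wrist_torque': array([ 0.0242,  0.0342, -0.04  ]), 'opening': np.float64(0.0001)}
```

View pics/g_s.png

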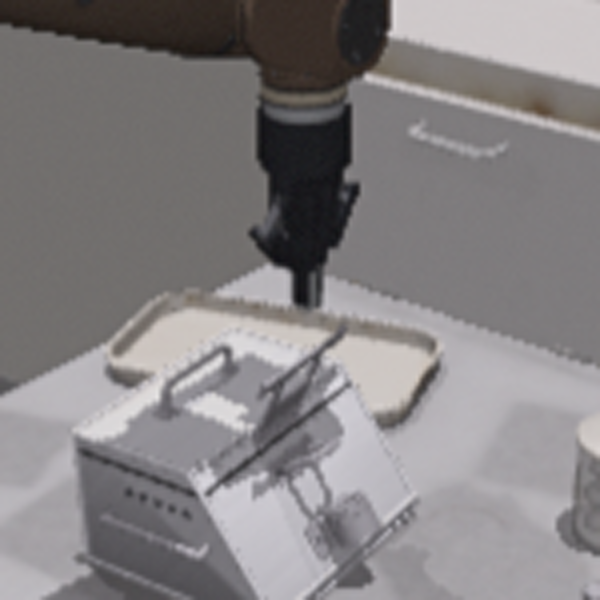

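Request:
move_arm --linear '[[0.0011,-0.0084,-0.0025],[0.0011,-0.0084,-0.0025],[0.001,-0.0074,-0.005],[0.001,-0.0074,-0.005],[0.0007,-0.0055,-0.007],[0.0007,-0.0055,-0.007],[0.0005,-0.0035,-0.008],[0.0005,-0.0035,-0.008],[0.0007,-0.005,-0.0085],[0.0007,-0.005,-0.0085],[0,0,0]]' --twist '[[0,0,0],[0,0,0],[0,0,0],[0,0,0],[0,0,0],[0,0,0],[0,0,0],[0,0,0],[0,0,0],[0,0,0],[0,0,0]]'

```text
time: 3.88
eef_pos: [0.6144, 0.0507, 0.1445]
tcp_rot: [0.662, 0.75, 0.005, 0.008]
contact_force: [-0.3, -0.5, -0.7]
opening: 0.004
```

```bash
python3 - <<'E'
from h import *
o=grab("i");st=get_state();print({k:np.round(v,4) for k,v in st.items() if k!='joint_efforts'})
H=np.array([.5584+.0446,.1165+.0059]);d=st["eef_pos"][:2]-H;print("u",d@cx[:2],"v",d@cy[:2],"z",st["eef_pos"][2]-.141)
a=o["scene"]["img"][120:250,200:330];b=o["top"]["img"][150:260,190:300]
cv2.imwrite("pics/i2.png",np.hstack([cv2.resize(a,(390,390),interpolation=cv2.INTER_CUBIC),cv2.resize(b,(390,390),interpolation=cv2.INTER_CUBIC)]))
E
```

```text
{'time': np.float64(3.9833), 'qpos': array([-8.0200e-02,  2.1130e-01,  1.7936e+00, -1.7000e-03,  1.1162e+00,
       -2.0370e-01]), 'dq': array([ 0.0075, -0.0152, -0.0234,  0.0001,  0.0027,  0.0033]), 'eef_pos': array([0.6152, 0.0514, 0.1463]), 'tcp_rot': array([0.6618, 0.7496, 0.0055, 0.0087]), 'contact_force': array([-0.2099,  0.0938,  0.3016]), 'wrist_torque': array([0.0106, 0.0458, 0.029 ]), 'opening': np.float64(-0.0043)}
u -0.07202640618000979 v -0.0028670345971294354 z 0.005342388383141022
```

View pics/i2.png

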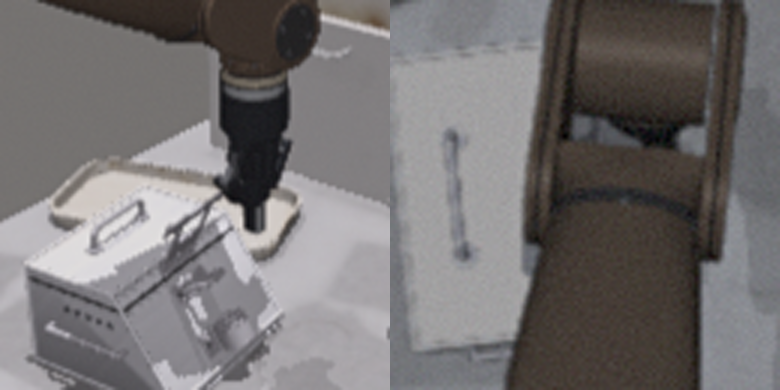

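```bash
python3 - <<'E'
from h import *
o=pickle.load(open("i.pkl","rb"));s=o["scene"]
a=s["img"][160:240,220:310]
cv2.imwrite("pics/i3.png",cv2.resize(a,None,fx=8,fy=7,interpolation=cv2.INTER_CUBIC))
e=np.array([.6152,.0514,.1383]);print("tip proj",proj(s,[e,e+[0,0,.05]]))
L=cloud(s);V=np.stack([(L-[.5584,.1165,.1329])@cx,(L-[.5584,.1165,.1329])@cy,L[...,2]-.1329],-1)*1000
for v in range(178,214,2):
    print(v,[tuple(V[v,u].round().astype(int)) for u in range(248,276,3)])
E
```

```text
tip proj [[284.37214962 203.01065652]
 [284.53003427 190.05763874]]
178 [(np.int64(291), np.int64(-329), np.int64(-123)), (np.int64(284), np.int64(-341), np.int64(-127)), (np.int64(263), np.int64(-336), np.int64(-119)), (np.int64(248), np.int64(-337), np.int64(-115)), (np.int64(238), np.int64(-346), np.int64(-116)), (np.int64(222), np.int64(-347), np.int64(-112)), (np.int64(206), np.int64(-347), np.int64(-108)), (np.int64(195), np.int64(-354), np.int64(-108)), (np.int64(-62), np.int64(12), np.int64(124)), (np.int64(-70), np.int64(8), np.int64(124))]
180 [(np.int64(284), np.int64(-319), np.int64(-127)), (np.int64(268), np.int64(-320), np.int64(-123)), (np.int64(264), np.int64(-338), np.int64(-130)), (np.int64(252), np.int64(-343), np.int64(-129)), (np.int64(237), np.int64(-344), np.int64(-125)), (np.int64(223), np.int64(-348), np.int64(-123)), (np.int64(211), np.int64(-354), np.int64(-122)), (np.int64(194), np.int64(-353), np.int64(-117)), (np.int64(-67), np.int64(19), np.int64(121)), (np.int64(-77), np.int64(19), np.int64(124))]
182 [(np.int64(124), np.int64(-108), np.int64(3)), (np.
[... 6529 characters left out ...]
.int64(-18)), (np.int64(-9), np.int64(-11), np.int64(-24)), (np.int64(-15), np.int64(-21), np.int64(-27)), (np.int64(-33), np.int64(-12), np.int64(-17)), (np.int64(-51), np.int64(-3), np.int64(-6)), (np.int64(-27), np.int64(-59), np.int64(-43))]
212 [(np.int64(4), np.int64(56), np.int64(-1)), (np.int64(2), np.int64(42), np.int64(-8)), (np.int64(-3), np.int64(33), np.int64(-11)), (np.int64(-5), np.int64(19), np.int64(-18)), (np.int64(-11), np.int64(9), np.int64(-21)), (np.int64(-13), np.int64(-5), np.int64(-28)), (np.int64(-20), np.int64(-14), np.int64(-30)), (np.int64(-52), np.int64(16), np.int64(-3)), (np.int64(-58), np.int64(7), np.int64(-6)), (np.int64(-29), np.int64(-57), np.int64(-50))]
```

View pics/i3.png

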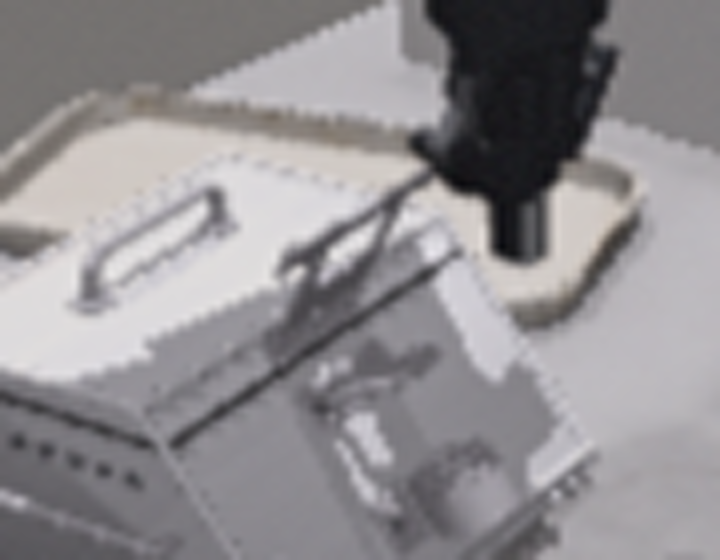

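```bash
python3 - <<'E'
from h import *
o=pickle.load(open("i.pkl","rb"));s=o["scene"]
L=cloud(s)
for v in range(184,206,2): print(v,[tuple((L[v,u]*1000).round().astype(int).tolist()) for u in range(279,293,3)])
E
```

```text
184 [(563, 32, 239), (581, 34, 231), (600, 38, 222), (620, 41, 213), (919, 261, 14)]
186 [(569, 37, 228), (586, 38, 220), (603, 40, 213), (617, 38, 208), (917, 259, 6)]
188 [(866, 284, 8), (583, 36, 215), (601, 38, 207), (621, 41, 197), (900, 245, 8)]
190 [(852, 273, 8), (603, 53, 193), (609, 44, 194), (620, 40, 191), (891, 238, 4)]
192 [(838, 261, 9), (599, 49, 189), (610, 45, 186), (623, 43, 180), (878, 227, 4)]
194 [(826, 251, 8), (601, 50, 180), (608, 44, 179), (622, 42, 174), (859, 213, 8)]
196 [(816, 242, 7), (603, 52, 171), (609, 44, 171), (839, 213, 7), (849, 205, 6)]
198 [(664, 116, 112), (813, 224, 5), (818, 212, 7), (826, 202, 7), (808, 173, 26)]
200 [(667, 118, 101), (800, 213, 6), (804, 201, 8), (814, 193, 7), (798, 165, 25)]
202 [(655, 108, 102), (671, 108, 95), (772, 175, 23), (783, 168, 21), (801, 167, 13)]
204 [(656, 109, 93), (668, 105, 89), (774, 176, 13), (789, 173, 7), (807, 172, -1)]
```

```bash
python3 - <<'E'
from h import *
for tag,e in (("g",[.6027,.1181,.2064]),("a",[.228,-.6346,.2117])):
    o=pickle.load(open(tag+".pkl","rb"));s=o["scene"]
    e=np.array(e)
    for dz in (.03,.02,.01,0,-.008): print(tag,dz,proj(s,[e+[0,0,dz]]).round(1))
    p=proj(s,[e])[0].astype(int);a=s["img"][p[1]-40:p[1]+25,p[0]-35:p[0]+35].copy()
    a=cv2.resize(a,None,fx=8,fy=8,interpolation=cv2.INTER_CUBIC);cv2.circle(a,(35*8+4,40*8+4),4,(0,0,255),-1);cv2.imwrite(f"pics/tip_{tag}.png",a)
    L=cloud(s);print([tuple((L[v,p[0]]*1000).round().astype(int).tolist()) for v in range(p[1]-16,p[1]+8)])
E
```

```text
g 0.03 [[266.7 172.5]]
g 0.02 [[266.8 175.2]]
g 0.01 [[266.8 177.8]]
g 0 [[266.8 180.5]]
g -0.008 [[266.9 182.6]]
[(589, 109, 275), (589, 109, 271), (590, 109, 268), (590, 109, 264), (592, 111, 259), (588, 108, 258), (593, 112, 251), (592, 112, 248), (591, 111, 245), (590, 110, 242), (590, 110, 238), (592, 112, 233), (590, 110, 231), (594, 114, 224), (880, 370, 22), (880, 370, 17), (880, 370, 12), (879, 369, 8), (874, 365, 6), (865, 357, 8), (863, 356, 4), (849, 343, 9), (845, 339, 8), (662, 176, 136)]
a 0.03 [[450.5 371.2]]
a 0.02 [[449.  374.8]]
a 0.01 [[447.6 378.2]]
a 0 [[446.2 381.7]]
a -0.008 [[445.1 384.3]]
[(447, -603, 3), (444, -604, 3), (442, -605, 2), (440, -606, 1), (436, -607, 3), (433, -608, 2), (431, -609, 2), (431, -610, -1), (427, -611, 0), (423, -612, 1), (421, -613, 1), (417, -614, 2), (417, -615, -2), (413, -616, 0), (411, -617, 0), (409, -618, -1), (406, -619, -1), (401, -621, 1), (401, -622, -1), (398, -623, -1), (390, -624, 5), (389, -625, 4), (389, -626, 1), (386, -627, 0)]
```

View pics/tip_a.png

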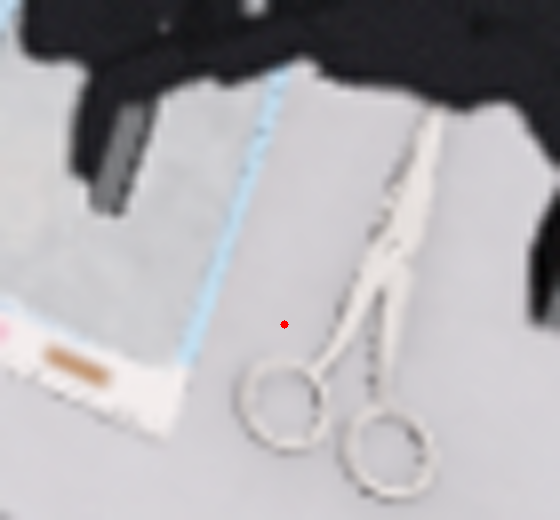

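View pics/tip_g.png

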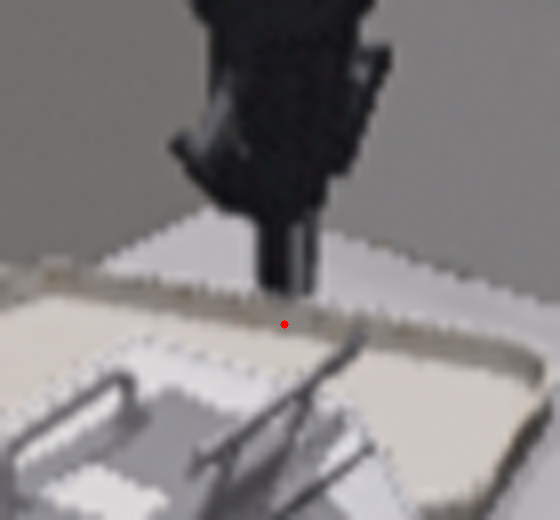

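Request:
move_arm --linear '[[0,0,0.03],[0,0,0.03],[0,0,0.025],[-0.0033,0.025,0],[-0.0033,0.025,0],[-0.0033,0.025,0],[-0.0033,0.025,-0.02],[0,0,-0.03],[0,0,-0.02],[0,0,0]]' --twist '[[0,0,0],[0,0,0],[0,0,0],[0,0,0],[0,0,0],[0,0,0],[0,0,0],[0,0,0],[0,0,0],[0,0,0]]'

```text
time: 4.82
eef_pos: [0.6052, 0.1597, 0.1751]
tcp_rot: [0.661, 0.75, 0.014, 0.015]
contact_force: [-0.2, -1.3, -1.5]
opening: 0.003
```

Request:
move_arm --linear '[[0,0,-0.008],[0,0,-0.008],[0,0,-0.008],[0,0,-0.006],[0,0,0]]' --twist '[[0,0,0],[0,0,0],[0,0,0],[0,0,0],[0,0,0]]'

```text
time: 5.23
eef_pos: [0.6076, 0.16, 0.1473]
tcp_rot: [0.661, 0.75, 0.017, 0.017]
contact_force: [0.4, -0.3, -0.6]
opening: -0.002
```

```bash
python3 - <<'E'
from h import *
st=get_state();print(st["eef_pos"],st["contact_force"]);print(R.from_quat(st["tcp_rot"]).as_matrix().round(4))
c=read_camera("scene");a=c["img"][120:250,200:330];cv2.imwrite("pics/j.png",cv2.resize(a,None,fx=4.5,fy=4.5,interpolation=cv2.INTER_CUBIC))
E
```

```text
[0.60757866 0.15995766 0.14727673] [ 0.42518012 -0.27003836 -0.60851182]
[[-0.1265  0.9908  0.0479]
 [ 0.992   0.1265  0.0018]
 [-0.0043  0.0478 -0.9988]]
```

View pics/j.png

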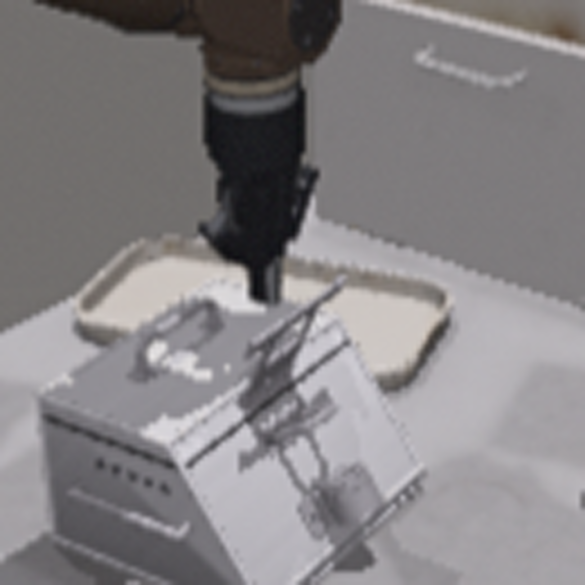

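Request:
move_arm --linear '[[0,0,-0.005],[0,0,-0.005],[0,0,-0.004],[0,0,0]]' --twist '[[0,1.4,0],[0,1.3,0],[0,0,0],[0,0,0]]'

```text
time: 5.62
eef_pos: [0.6096, 0.1593, 0.1348]
tcp_rot: [0.661, 0.75, 0.001, -0.0]
contact_force: [-0.5, 0.2, -0.6]
opening: 0.003
```

Request:
move_arm --linear '[[0,0,-0.004],[0,0,-0.004],[0,0,0]]' --twist '[[0,0,0],[0,0,0],[0,0,0]]'

```text
time: 5.87
eef_pos: [0.61, 0.1592, 0.1259]
tcp_rot: [0.661, 0.75, 0.001, -0.0]
contact_force: [-1.6, 0.1, 0.0]
opening: -0.0
```

Request:
move_arm --linear '[[0,0,-0.004],[0,0,-0.004],[0,0,0]]' --twist '[[0,0,0],[0,0,0],[0,0,0]]'

```text
time: 6.12
eef_pos: [0.6097, 0.1593, 0.117]
tcp_rot: [0.661, 0.75, 0.001, -0.001]
contact_force: [-0.4, 0.1, 0.2]
opening: 0.001
```

Request:
move_arm --linear '[[0,0,-0.004],[0,0,0]]' --twist '[[0,0,0],[0,0,0]]'

```text
time: 6.28
eef_pos: [0.6107, 0.1595, 0.1182]
tcp_rot: [0.661, 0.75, 0.001, -0.0]
contact_force: [0.5, -0.2, 0.2]
opening: 0.003
```

Request:
move_arm --linear '[[0,0,-0.004],[0,0,0]]' --twist '[[0,0,0],[0,0,0]]'

```text
time: 6.45
eef_pos: [0.6125, 0.1598, 0.1173]
tcp_rot: [0.661, 0.75, 0.003, 0.002]
contact_force: [0.2, -0.0, -1.0]
opening: 0.001
```

```bash
python3 - <<'E'
from h import *
st=get_state();print({k:np.round(v,4) for k,v in st.items()})
c=read_camera("scene");a=c["img"][120:250,200:330];cv2.imwrite("pics/k.png",cv2.resize(a,None,fx=4.5,fy=4.5,interpolation=cv2.INTER_CUBIC))
st=get_state();print(st["eef_pos"],st["contact_force"])
E
```

```text
{'time': np.float64(6.45), 'qpos': array([ 0.0943,  0.2828,  1.7641,  0.002 ,  1.0879, -0.0329]), 'dq': array([ 0.0026, -0.0122, -0.0102,  0.0016, -0.0152, -0.0019]), 'joint_efforts': array([-1.00000e-03, -3.85557e+01, -2.73498e+01,  3.00000e-04,
        4.16000e-02, -0.00000e+00]), 'eef_pos': array([0.6125, 0.1598, 0.1173]), 'tcp_rot': array([0.6611, 0.7503, 0.0031, 0.0017]), 'contact_force': array([ 0.2358, -0.0386, -0.9535]), 'wrist_torque': array([-0.0097, -0.0111, -0.0018]), 'opening': np.float64(0.001)}
[0.61268998 0.15978851 0.1172903 ] [-0.84375445  1.63027178  0.58524053]
```

View pics/k.png

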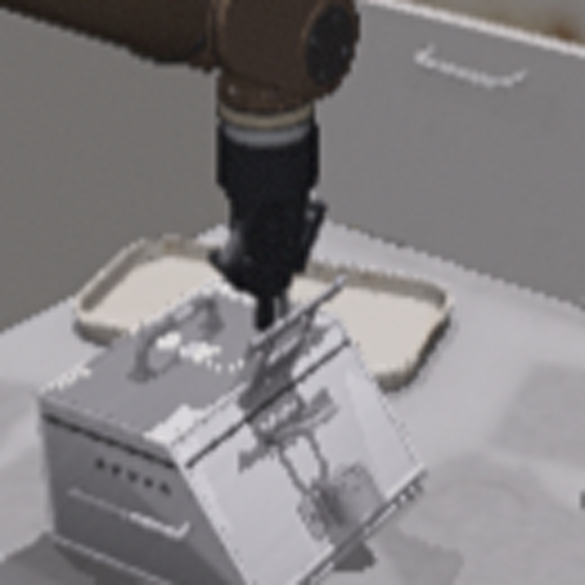

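Request:
move_arm --linear '[[-0.001,0,-0.006],[0,0,-0.006]]' --twist '[[0,0,0],[0,0,0]]'

```text
time: 6.67
eef_pos: [0.6131, 0.1599, 0.1165]
tcp_rot: [0.661, 0.751, 0.003, 0.002]
contact_force: [-16.5, -3.6, 31.3]
opening: 0.003
```

```bash
python3 - <<'E'
from h import *
st=get_state();print(st["eef_pos"],st["contact_force"])
c=read_camera("scene");e=st["eef_pos"];print(proj(c,[e,e+[0,0,.02],e+[0,0,.03]]))
L=cloud(c);p=proj(c,[e])[0].astype(int)
print([tuple((L[v,p[0]]*1000).round().astype(int).tolist()) for v in range(p[1]-16,p[1]+8)],p)
E
```

```text
[0.61314091 0.15985597 0.11653889] [-16.4598431   -3.64123845  31.3123544 ]
[[260.27203106 198.36692922]
 [260.14955619 193.46272918]
 [260.08779471 190.98296766]]
[(597, 144, 194), (599, 147, 188), (597, 145, 186), (602, 149, 179), (605, 152, 173), (604, 151, 170), (605, 152, 164), (605, 153, 161), (606, 153, 156), (605, 153, 152), (529, 83, 206), (521, 75, 209), (533, 86, 196), (531, 84, 194), (533, 87, 188), (597, 146, 135), (593, 143, 133), (549, 102, 164), (548, 101, 162), (555, 107, 152), (557, 109, 147), (559, 112, 141), (562, 114, 135), (558, 111, 134)] [260 198]
```

Request:
move_arm --linear '[[-0.003,0,0.02],[-0.003,-0.01,0.025],[-0.001,-0.015,0.02],[-0.001,-0.013,0]]' --twist '[[0,0,0],[0,0,0],[0,0,0],[0,0,0]]'

```text
time: 7.05
eef_pos: [0.6031, 0.1229, 0.1828]
tcp_rot: [0.659, 0.752, 0.002, 0.001]
contact_force: [0.8, -0.7, 1.8]
opening: -0.001
```

```bash
cat >> h.py <<'E'
def rel(st):
    H=np.array([.5584+.0446,.1165+.0059]);d=st["eef_pos"][:2]-H
    print("u %.4f v %.4f zrel %.4f"%(d@cx[:2],d@cy[:2],st["eef_pos"][2]-.115),st["contact_force"].round(1)); M=R.from_quat(st["tcp_rot"]).as_matrix(); print(M.round(3), "t",st["time"])
E
python3 -c "
from h import *
rel(get_state())"
```

```text
u 0.0005 v -0.0001 zrel 0.0678 [ 0.8 -0.7  1.8]
[[-0.131  0.991  0.005]
 [ 0.991  0.131  0.001]
 [ 0.001  0.005 -1.   ]] t 7.05
```

Request:
move_arm --linear '[[0.0014,-0.0104,-0.004],[0.0014,-0.0104,-0.004],[0.001,-0.0074,-0.005],[0.001,-0.0074,-0.005],[0.0007,-0.0055,-0.007],[0.0007,-0.0055,-0.007],[0.0005,-0.0035,-0.008],[0.0005,-0.0035,-0.008]]' --twist '[[0,0,0],[0,0,0],[0,0,0],[0,0,0],[0,0,0],[0,0,0],[0,0,0],[0,0,0]]'

```text
time: 7.72
eef_pos: [0.6101, 0.0638, 0.1249]
tcp_rot: [0.66, 0.751, 0.003, -0.001]
contact_force: [-0.6, 1.4, 2.3]
opening: -0.009
```

```bash
python3 - <<'E'
from h import *
rel(get_state())
c=read_camera("scene");a=c["img"][120:250,200:330];cv2.imwrite("pics/l.png",cv2.resize(a,None,fx=4.5,fy=4.5,interpolation=cv2.INTER_CUBIC))
E
```

```text
u -0.0590 v 0.0006 zrel 0.0099 [-0.6  1.4  2.3]
[[-0.128  0.992  0.002]
 [ 0.992  0.128  0.005]
 [ 0.005  0.003 -1.   ]] t 7.7167
```

View pics/l.png

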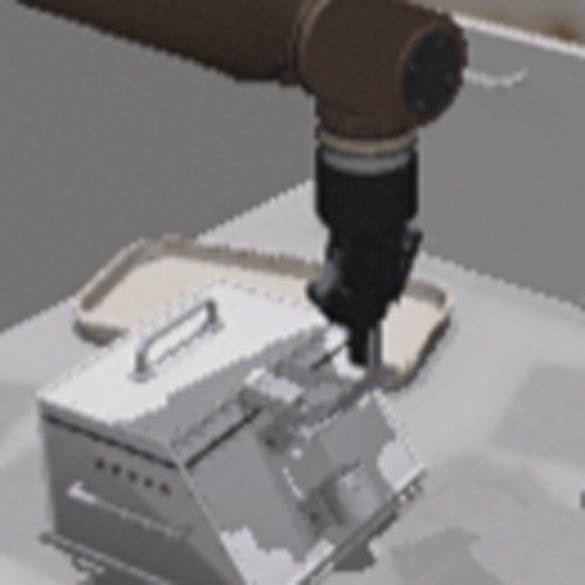

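Request:
move_arm --linear '[[0.0009,-0.007,-0.008],[0.0007,-0.005,-0.008],[0.0007,-0.005,-0.008],[-0.0003,0.0025,-0.0085],[-0.0003,0.0025,-0.0085],[-0.0006,0.005,-0.0075]]' --twist '[[0,0,0],[0,0,0],[0,0,0],[0,0,0],[0,0,0],[0,0,0]]'

```text
time: 8.27
eef_pos: [0.6099, 0.0539, 0.0692]
tcp_rot: [0.661, 0.751, 0.0, -0.002]
contact_force: [0.2, -0.5, 2.2]
opening: 0.001
```

```bash
python3 - <<'E'
from h import *
rel(get_state())
c=read_camera("scene");a=c["img"][120:250,200:330];cv2.imwrite("pics/m.png",cv2.resize(a,None,fx=4.5,fy=4.5,interpolation=cv2.INTER_CUBIC))
E
```

```text
u -0.0688 v 0.0021 zrel -0.0458 [ 0.2 -0.5  2.2]
[[-0.127  0.992 -0.003]
 [ 0.992  0.127  0.003]
 [ 0.003 -0.002 -1.   ]] t 8.2667
```

View pics/m.png

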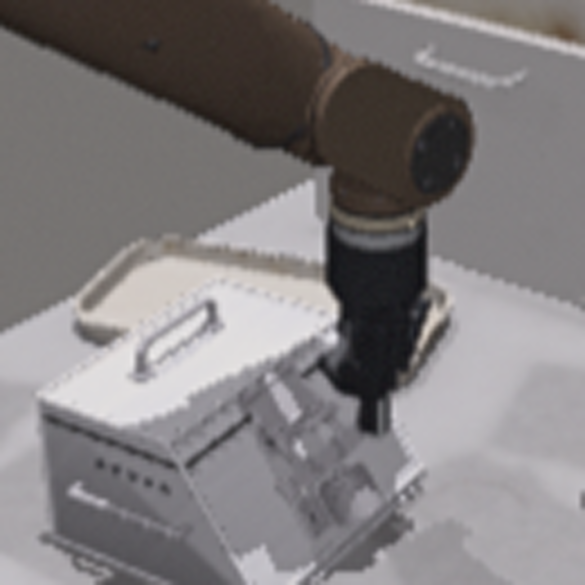

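Request:
move_arm --linear '[[-0.0006,0.0043,-0.005],[-0.0006,0.0043,-0.005],[-0.0006,0.0043,-0.005],[0,0,-0.003]]' --twist '[[0,0,0],[0,0,0],[0,0,0],[0,0,0]]'

```text
time: 8.65
eef_pos: [0.6087, 0.062, 0.0598]
tcp_rot: [0.657, 0.754, -0.009, 0.001]
contact_force: [-6.3, 5.5, 10.7]
opening: 0.003
```

```bash
python3 - <<'E'
from h import *
rel(get_state())
E
```

```text
u -0.0607 v 0.0023 zrel -0.0552 [-6.3  5.5 10.7]
[[-0.137  0.99  -0.011]
 [ 0.99   0.137 -0.015]
 [-0.013 -0.013 -1.   ]] t 8.65
```

```bash
python3 - <<'E'
from h import *
o=grab("n");c=o["scene"];a=c["img"][170:240,240:315];cv2.imwrite("pics/n.png",cv2.resize(a,None,fx=8,fy=8,interpolation=cv2.INTER_CUBIC))
t=o["top"]["img"][160:250,190:300];cv2.imwrite("pics/nt.png",cv2.resize(t,None,fx=5,fy=5,interpolation=cv2.INTER_CUBIC))
E
```

```text
(no output)
```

View pics/n.png

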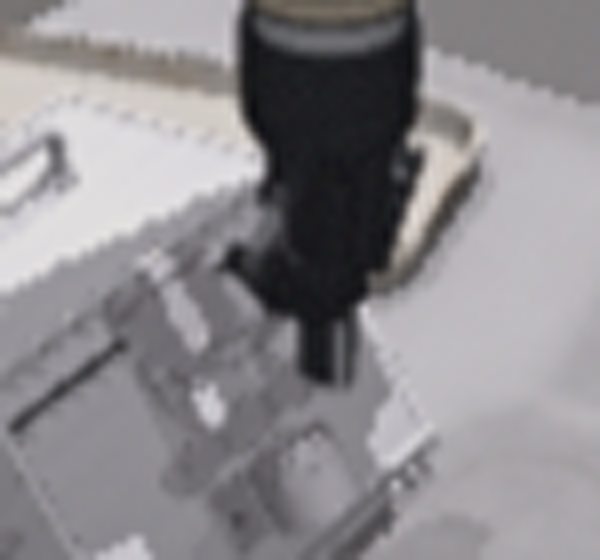

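View pics/nt.png

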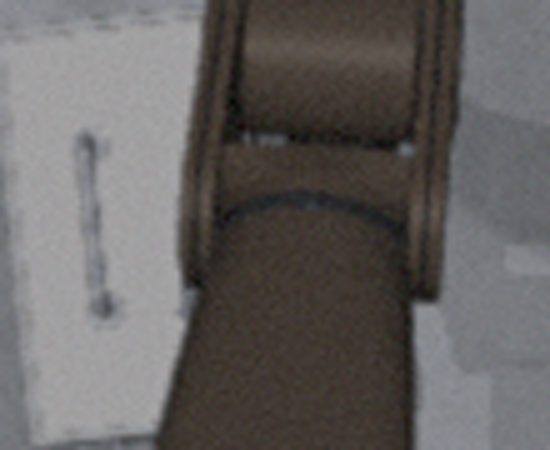

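Request:
move_arm --linear '[[0,-0.002,0.012],[0,0,0],[0,0,0],[0,0,0],[0,0,0]]' --twist '[[0,0,0],[-0.9,6.2,0],[-0.9,6.2,0],[-0.9,6.2,0],[-0.9,6.2,0]]'

```text
time: 9.17
eef_pos: [0.6035, 0.0622, 0.0747]
tcp_rot: [0.637, 0.735, -0.181, -0.146]
contact_force: [0.5, -0.4, -0.0]
opening: 0.0
```

```bash
python3 - <<'E'
from h import *
rel(get_state())
o=grab("p");c=o["scene"];a=c["img"][160:240,240:330];cv2.imwrite("pics/p.png",cv2.resize(a,None,fx=8,fy=7,interpolation=cv2.INTER_CUBIC))
E
```

```text
u -0.0597 v 0.0074 zrel -0.0403 [ 0.5 -0.4 -0. ]
[[-0.147  0.884 -0.444]
 [ 0.989  0.124 -0.08 ]
 [-0.016 -0.451 -0.892]] t 9.1667
```

View pics/p.png

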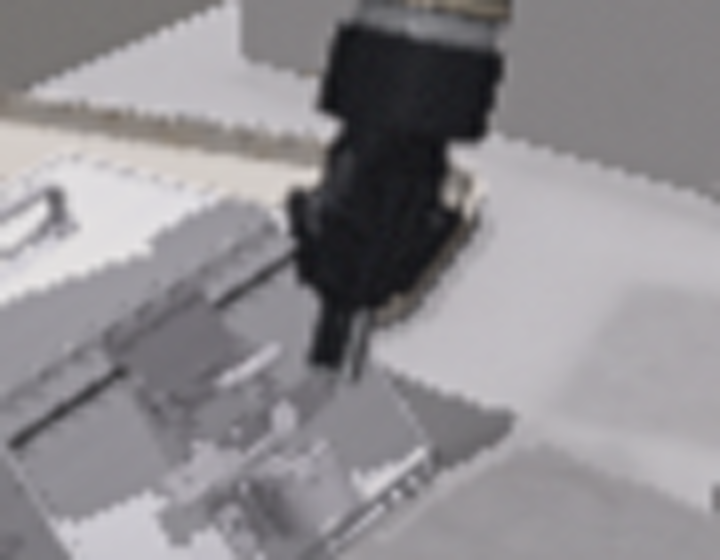

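Request:
move_arm --linear '[[0.004,0.001,-0.007],[0.002,0.002,-0.007],[0,0.001,-0.006]]' --twist '[[0,0,0],[0,0,0],[0,0,0]]'

```text
time: 9.52
eef_pos: [0.6116, 0.0649, 0.0524]
tcp_rot: [0.636, 0.737, -0.181, -0.142]
contact_force: [3.3, -7.8, 16.6]
opening: 0.004
```

```bash
python3 - <<'E'
from h import *
rel(get_state())
o=grab("q");c=o["scene"];a=c["img"][160:240,240:330];cv2.imwrite("pics/q.png",cv2.resize(a,None,fx=8,fy=7,interpolation=cv2.INTER_CUBIC))
E
```

```text
u -0.0582 v -0.0011 zrel -0.0626 [ 3.3 -7.8 16.6]
[[-0.15   0.886 -0.439]
 [ 0.988  0.125 -0.086]
 [-0.022 -0.447 -0.894]] t 9.5167
```

View pics/q.png

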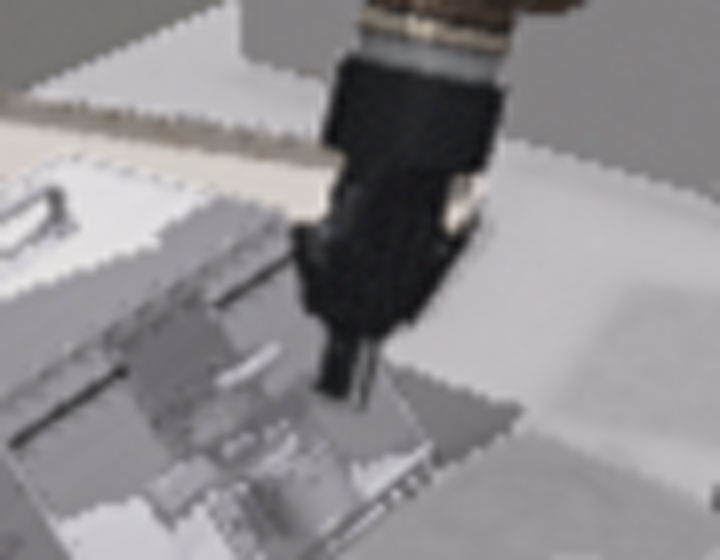

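Request:
move_arm --linear '[[0,-0.005,0.015],[0.015,-0.01,0.035],[0.02,-0.02,0.04],[0.0,-0.03,0.035],[0,-0.035,0.02],[0,-0.04,0.01],[0,-0.04,0]]' --twist '[[0,0,0],[0,-5,0],[0,-5,0],[0,-5,0],[0,-5,0],[0,-5,0],[0,0,0]]'

```text
time: 10.2
eef_pos: [0.6431, -0.1098, 0.2142]
tcp_rot: [0.656, 0.754, -0.029, 0.033]
contact_force: [1.1, -0.1, 0.4]
opening: -0.001
```

```bash
python3 - <<'E'
from h import *
rel(get_state())
o=grab("r");c=o["scene"];a=c["img"][170:240,225:305];b=o["top"]["img"][165:245,215:305]
cv2.imwrite("pics/r.png",np.hstack([cv2.resize(a,(400,350),interpolation=cv2.INTER_CUBIC),cv2.resize(b,(394,350),interpolation=cv2.INTER_CUBIC)]))
E
```

```text
u -0.2354 v -0.0094 zrel 0.0992 [ 1.1 -0.1  0.4]
[[-0.138  0.99   0.012]
 [ 0.987  0.138 -0.088]
 [-0.088  0.    -0.996]] t 10.2
```

View pics/r.png

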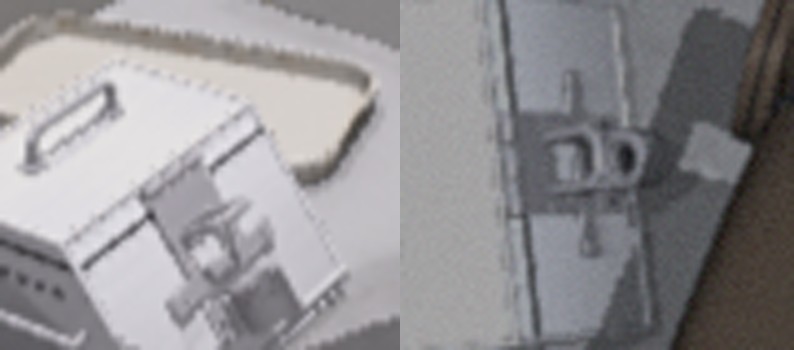

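```bash
python3 - <<'E'
from h import *
o=pickle.load(open("r.pkl","rb"))
M=LR@np.array([-.0623,-.5688,.0473])
for n in ("top","scene"):
    L=((cloud(o[n])-M)@LR)*1000
    for nm,ylo,yhi in (("a",27,57),("b",-57,-27)):
        for z0 in range(-12,40,4):
            m=(L[...,1]>ylo)&(L[...,1]<yhi)&(L[...,2]>=z0)&(L[...,2]<z0+4)&(abs(L[...,0]-20)<25)
            x=L[m][:,0]; print(n,nm,z0,m.sum(),"x med %.1f"%np.median(x) if len(x) else '')
E
```

```text
top a -12 10 x med 26.9
top a -8 7 x med 25.6
top a -4 2 x med 22.8
top a 0 0 
top a 4 5 x med 20.6
top a 8 6 x med 17.9
top a 12 12 x med 19.8
top a 16 21 x med 24.1
top a 20 17 x med 21.4
top a 24 10 x med 26.2
top a 28 7 x med 26.6
top a 32 9 x med 26.5
top a 36 11 x med 26.6
top b -12 11 x med 26.8
top b -8 7 x med 26.0
top b -4 2 x med 24.7
top b 0 0 
top b 4 8 x med 20.4
top b 8 3 x med 18.0
top b 12 15 x med 18.9
top b 16 20 x med 22.6
top b 20 12 x med 20.1
top b 24 11 x med 25.5
top b 28 10 x med 26.6
top b 32 7 x med 26.3
top b 36 11 x med 25.7
scene a -12 9 x med 27.1
scene a -8 7 x med 26.3
scene a -4 8 x med 25.8
scene a 0 9 x med 27.2
scene a 4 3 x med 23.6
scene a 8 8 x med 19.5
scene a 12 6 x med 18.6
scene a 16 9 x med 18.7
scene a 20 12 x med 21.9
scene a 24 10 x med 24.0
scene a 28 11 x med 26.7
scene a 32 9 x med 23.8
scene a 36 9 x med 26.3
scene b -12 2 x med 26.5
scene b -8 2 x med 27.3
scene b -4 7 x med 25.6
scene b 0 7 x med 26.7
scene b 4 4 x med 20.3
scene b 8 6 x med 18.3
scene b 12 7 x med 17.5
scene b 16 9 x med 18.3
scene b 20 7 x med 19.2
scene b 24 6 x med 25.3
scene b 28 4 x med 24.8
scene b 32 3 x med 24.5
scene b 36 0
```

```bash
cat > kin.py <<'E'
from h import *
from scipy.optimize import least_squares
def fk(q,p=(.36,.1,.4,.4,.15,0)):
    h0,d,L1,L2,Lt,a=p
    A=R.from_euler('z',q[0]);B=A*R.from_euler('y',q[1]);C=B*R.from_euler('y',q[2]);D=C*R.from_euler('z',q[3])*R.from_euler('y',q[4]);E=D*R.from_euler('z',q[5])
    pos=np.array([0,0,h0])+A.apply([a,d,0])+B.apply([0,0,L1])+C.apply([0,0,L2])+E.apply([0,0,Lt])
    return pos,E
E
python3 - <<'E'
from kin import *
D=[([-1.376,.2871,1.578,0,1.2786,-.15],[.22808,-.63462,.21165],[.98517,.17157,0,-.00107]),
([.0546,.1253,1.6106,.0006,1.4311,-.0965],[.6034,.1342,.2978],[.6517,.7584,-.0086,-.0094]),
([.0299,.1555,1.7431,-.0034,1.2355,-.0945],[.6027,.1181,.2064],[.6613,.7501,.0014,.0038]),
([-.0802,.2113,1.7936,-.0017,1.1162,-.2037],[.6152,.0514,.1463],[.6618,.7496,.0055,.0087]),
([.0943,.2828,1.7641,.002,1.0879,-.0329],[.6125,.1598,.1173],[.6611,.7503,.0031,.0017])]
st=get_state();D.append((st["qpos"],st["eef_pos"],st["tcp_rot"]))
print(st["qpos"].round(3))
for q,p,r in D: print((fk(q)[1].inv()*R.from_quat(r)).as_rotvec().round(3))
f=lambda x:np.concatenate([fk(q,x)[0]-p for q,p,r in D])
s=least_squares(f,[.36,.1,.4,.4,.15,0]);print(s.x.round(4),np.abs(s.fun).max())
E
```

```text
[-0.297  0.228  1.65  -0.088  1.232 -0.4  ]
[-0.     0.     1.571]
[0.    0.    1.571]
[-0.     0.     1.571]
[ 0.    -0.     1.571]
[-0.    -0.     1.571]
[-0.     0.     1.571]
[ 0.2287  0.1008  0.424   0.5714  0.2572 -0.0016] 0.0019386423691868382
```

```bash
cat >> kin.py <<'E'
P=(.2287,.1008,.424,.5714,.2572,-.0016)
lo=np.array([-2.77,-.9,.21,-1.53,.24,-2.84]);hi=np.array([2.77,2.22,2.48,4.67,2.81,2.84])
C90=R.from_euler('z',np.pi/2)
def ik(pos,rot,q0):
    def f(q):
        p,E=fk(q,P);return np.concatenate([(p-pos)*5,((E*C90).inv()*rot).as_rotvec()])
    s=least_squares(f,np.clip(q0,lo+.01,hi-.01),bounds=(lo,hi));return s.x,np.abs(s.fun).max()
MOUTH=LR@np.array([-.0623,-.5688,.0473])
def rotins(psi):
    # tool z=-lz, tool y = rotated by psi about lz from -cy (neutral ~ +world x)
    y=R.from_rotvec(lz*np.radians(psi)).apply(-cy);z=-lz;x=np.cross(y,z);return R.from_matrix(np.c_[x,y,z])
E
python3 - <<'E'
from kin import *
st=get_state();
y=np.array([np.cos(np.radians(71)),np.sin(np.radians(71)),0]);
for sgn in (1,-1):
    z=np.array([0,0,-1.]);rt=R.from_matrix(np.c_[np.cross(sgn*y,z),sgn*y,z])
    q,e=ik(np.array([.4755,-.2567,.13]),rt,st["qpos"]);print("grasp",sgn,q.round(2),e)
for dist in (.19,.085):
  for psi in (-90,-60,-45,-30,0,30,45,60,90):
    q,e=ik(MOUTH+lz*dist,rotins(psi),[0,.2,1.6,0.3,1.2,0]);print(dist,psi,q.round(2),"err %.4f"%e)
E
```

```text
grasp 1 [-0.68  0.06  1.99  0.    1.09 -1.92] 4.008107843117716e-12
grasp -1 [-0.68  0.06  1.99 -0.    1.09  1.22] 1.4033523852784998e-13
0.19 -90 [ 0.35  0.18  1.76 -0.6   1.39  1.96] err 0.0000
0.19 -60 [ 0.35  0.18  1.76 -0.6   1.39  1.44] err 0.0000
0.19 -45 [ 0.35  0.18  1.76 -0.6   1.39  1.18] err 0.0000
0.19 -30 [ 0.35  0.18  1.76 -0.6   1.39  0.91] err 0.0000
0.19 0 [ 0.35  0.18  1.76 -0.6   1.39  0.39] err 0.0000
0.19 30 [ 0.35  0.18  1.76 -0.6   1.39 -0.13] err 0.0000
0.19 45 [ 0.35  0.18  1.76 -0.6   1.39 -0.39] err 0.0000
0.19 60 [ 0.35  0.18  1.76 -0.6   1.39 -0.66] err 0.0000
0.19 90 [ 0.35  0.18  1.76 -0.6   1.39 -1.18] err 0.0000
0.085 -90 [ 0.25  0.22  1.88 -0.65  1.21  1.98] err 0.0000
0.085 -60 [ 0.25  0.22  1.88 -0.65  1.21  1.46] err 0.0000
0.085 -45 [ 0.25  0.22  1.88 -0.65  1.21  1.2 ] err 0.0000
0.085 -30 [ 0.25  0.22  1.88 -0.65  1.21  0.94] err 0.0000
0.085 0 [ 0.25  0.22  1.88 -0.65  1.21  0.41] err 0.0000
0.085 30 [ 0.25  0.22  1.88 -0.65  1.21 -0.11] err 0.0000
0.085 45 [ 0.25  0.22  1.88 -0.65  1.21 -0.37] err 0.0000
0.085 60 [ 0.25  0.22  1.88 -0.65  1.21 -0.63] err 0.0000
0.085 90 [ 0.25  0.22  1.88 -0.65  1.21 -1.16] err 0.0000
```

Request:
move_arm --linear '[[-0.0168,-0.0147,0.002],[-0.0168,-0.0147,0],[-0.0168,-0.0147,0],[-0.0168,-0.0147,0],[-0.0168,-0.0147,0],[-0.0168,-0.0147,0],[-0.0168,-0.0147,0],[-0.0168,-0.0147,0],[-0.0168,-0.0147,0],[-0.0168,-0.0147,0],[0,0,0]]' --twist '[[2.5,0.4,6.2],[2.5,0.3,6.2],[0,0,6.3],[0,0,6.3],[0,0,6.3],[0,0,6.3],[0,0,6.3],[0,0,6.3],[0,0,6.3],[0,0,6.3],[0,0,0]]' --grip 0.7 --force 50

```text
time: 11.22
eef_pos: [0.463, -0.256, 0.2146]
tcp_rot: [0.143, 0.99, 0.009, -0.0]
contact_force: [0.0, -0.6, 0.1]
opening: 0.701
```

```bash
cat >> h.py <<'E'
def err(pos,rot):
    st=get_state();r=R.from_quat(st["tcp_rot"]);print("pos",st["eef_pos"].round(4),"dpos",(np.array(pos)-st["eef_pos"]).round(4),"drot deg",np.degrees((rot*r.inv()).as_rotvec()).round(2),"F",st["contact_force"].round(1),"T",st["wrist_torque"].round(2),"op",round(float(st["opening"]),3),"t",round(float(st["time"]),2))
def rdown(deg):
    a=np.radians(deg);y=np.array([np.cos(a),np.sin(a),0]);z=np.array([0,0,-1.]);return R.from_matrix(np.c_[np.cross(y,z),y,z])
E
python3 - <<'E'
from h import *
err([.4755,-.2567,.130],rdown(71))
o=grab("s");a=o["scene"]["img"][200:310,290:400];cv2.imwrite("pics/s.png",cv2.resize(a,None,fx=5,fy=5,interpolation=cv2.INTER_CUBIC))
E
```

```text
pos [ 0.463  -0.256   0.2146] dpos [ 0.0125 -0.0007 -0.0846] drot deg [-1.06  0.16 -2.52] F [ 0.  -0.6  0.1] T [ 0.02 -0.   -0.03] op 0.701 t 11.22
```

View pics/s.png

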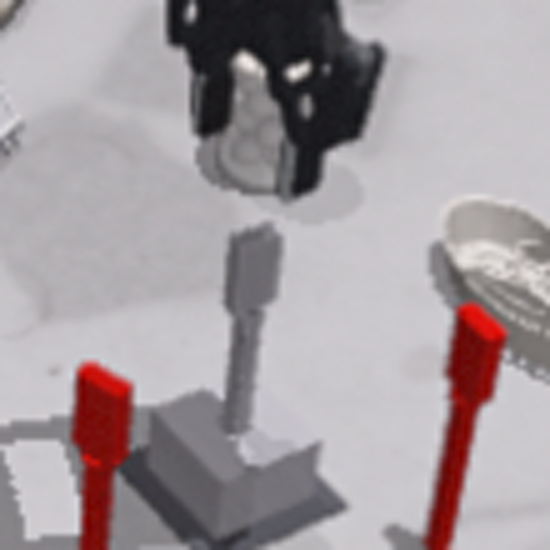

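Request:
move_arm --linear '[[0.0062,0,0],[0.0062,0,-0.01],[0,0,-0.02]]' --twist '[[-0.5,0,-1.3],[-0.5,0,-1.2],[0,0,0]]'

```text
time: 11.57
eef_pos: [0.4817, -0.2533, 0.1894]
tcp_rot: [0.17, 0.985, -0.0, 0.008]
contact_force: [0.2, -0.3, 0.1]
opening: 0.702
```

```bash
python3 - <<'E'
from h import *
err([.4755,-.2567,.130],rdown(71))
o=grab("t");a=o["scene"]["img"][200:310,290:400];cv2.imwrite("pics/t.png",cv2.resize(a,None,fx=5,fy=5,interpolation=cv2.INTER_CUBIC))
b=o["top"]["img"][200:265,340:420];cv2.imwrite("pics/tt.png",cv2.resize(b,None,fx=6,fy=6,interpolation=cv2.INTER_CUBIC))
E
```

```text
pos [ 0.4817 -0.2533  0.1894] dpos [-0.0062 -0.0034 -0.0594] drot deg [0.2  0.86 0.6 ] F [ 0.2 -0.3  0.1] T [-0.   -0.01 -0.05] op 0.702 t 11.57
```

View pics/t.png

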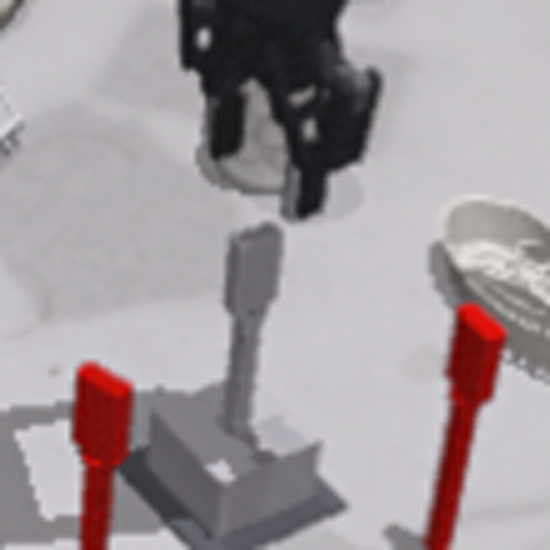

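Request:
move_arm --linear '[[-0.005,-0.003,0],[-0.001,0,-0.015],[0,0,-0.015],[0,0,-0.01]]' --twist '[[0.2,0.8,0.5],[0,0,0],[0,0,0],[0,0,0]]'

```text
time: 12.0
eef_pos: [0.4752, -0.2534, 0.148]
tcp_rot: [0.164, 0.986, 0.002, -0.003]
contact_force: [-0.2, -0.9, -0.8]
opening: 0.698
```

```bash
python3 - <<'E'
from h import *
err([.4755,-.2567,.130],rdown(71))
o=grab("u");a=o["scene"]["img"][200:310,290:400];cv2.imwrite("pics/u.png",cv2.resize(a,None,fx=5,fy=5,interpolation=cv2.INTER_CUBIC))
E
```

```text
pos [ 0.4752 -0.2534  0.148 ] dpos [ 0.0003 -0.0033 -0.018 ] drot deg [-0.23 -0.28 -0.14] F [-0.2 -0.9 -0.8] T [0.01 0.01 0.01] op 0.698 t 12.0
```

View pics/u.png

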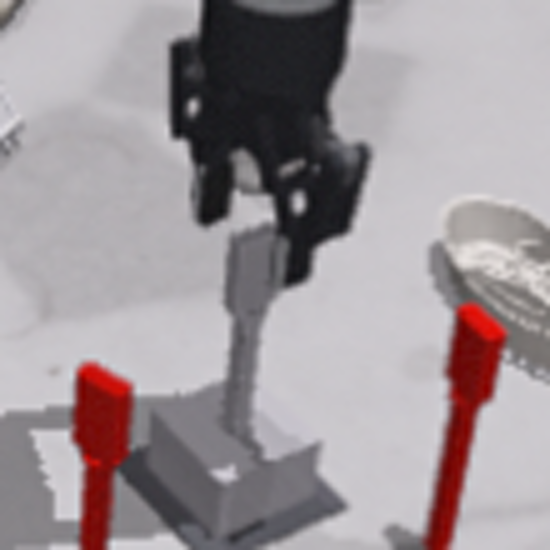

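Request:
move_arm --linear '[[0,-0.003,-0.008],[0,0,-0.007],[0,0,0]]' --twist '[[0,0,0],[0,0,0],[0,0,0]]'

```text
time: 12.35
eef_pos: [0.4755, -0.2569, 0.133]
tcp_rot: [0.164, 0.986, 0.002, -0.003]
contact_force: [0.4, 0.6, 0.5]
opening: 0.7
```

```bash
python3 - <<'E'
from h import *
err([.4755,-.2567,.133],rdown(71))
E
```

```text
pos [ 0.4755 -0.2569  0.133 ] dpos [ 0.      0.0002 -0.    ] drot deg [-0.23 -0.28 -0.14] F [0.4 0.6 0.5] T [0.   0.02 0.05] op 0.7 t 12.35
```

Exactly on pose. Closing.

Request:
move_arm --linear '[[0,0,0],[0,0,0],[0,0,0],[0,0,0],[0,0,0],[0,0,0]]' --twist '[[0,0,0],[0,0,0],[0,0,0],[0,0,0],[0,0,0],[0,0,0]]' --grip 0 --force 80

```text
time: 12.85
eef_pos: [0.476, -0.2576, 0.1344]
tcp_rot: [0.164, 0.986, 0.001, -0.002]
contact_force: [-0.8, -0.6, -2.5]
opening: 0.154
```

```bash
python3 - <<'E'
from h import *
err([.4755,-.2567,.133],rdown(71))
o=grab("v");a=o["scene"]["img"][200:310,290:400];cv2.imwrite("pics/v.png",cv2.resize(a,None,fx=5,fy=5,interpolation=cv2.INTER_CUBIC))
E
```

```text
pos [ 0.476  -0.2576  0.1344] dpos [-0.0005  0.0009 -0.0014] drot deg [-0.16 -0.2  -0.11] F [-0.8 -0.6 -2.5] T [-0.01  0.01 -0.09] op 0.154 t 12.85
```

View pics/v.png

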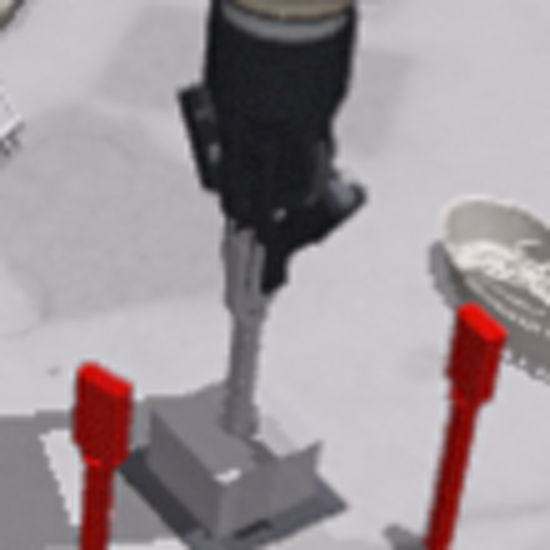

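Request:
move_arm --linear '[[0,0,0.012],[0,0,0.015],[0,0,0.02],[0,0,0.025],[0,0,0.03],[0,0,0.03]]' --twist '[[0,0,0],[0,0,0],[0,0,0],[0,0,0],[0,0,0],[0,0,0]]'

```text
time: 13.45
eef_pos: [0.4721, -0.2544, 0.2645]
tcp_rot: [0.164, 0.986, 0.005, -0.008]
contact_force: [0.8, -0.0, -0.7]
opening: 0.152
```

```bash
python3 - <<'E'
from kin import *
T=MOUTH+lz*(.12+.1194);print("pre (foot+120)",T)
err(T,rotins(45))
o=grab("w");a=o["scene"]["img"][170:310,270:410];cv2.imwrite("pics/w.png",cv2.resize(a,None,fx=4,fy=4,interpolation=cv2.INTER_CUBIC))
E
```

```text
pre (foot+120) [0.54913071 0.18668424 0.2705847 ]
pos [ 0.4721 -0.2544  0.2645] dpos [0.077  0.4411 0.0061] drot deg [-34.44 -10.81 -17.85] F [ 0.8 -0.  -0.7] T [-0.06 -0.03  0.  ] op 0.152 t 13.45
```

View pics/w.png

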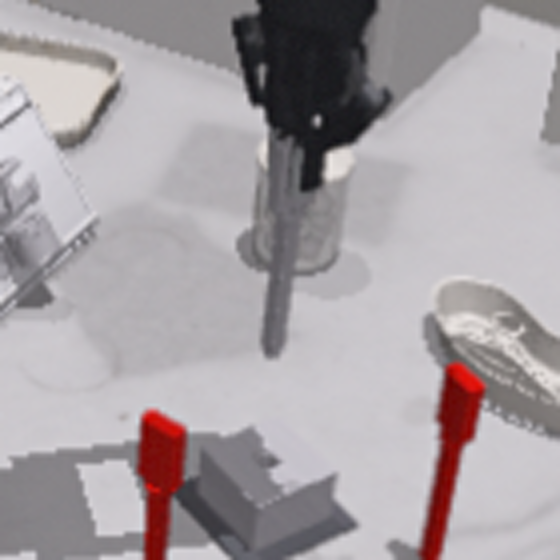

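Request:
move_arm --linear '[[0.003,0.017,0.005],[0.006,0.034,0.005],[0.006,0.034,0.003],[0.006,0.034,0],[0.006,0.034,0],[0.006,0.034,0],[0.006,0.034,0],[0.006,0.034,0],[0.006,0.034,0],[0.006,0.034,0],[0.006,0.034,0],[0.006,0.034,0],[0.006,0.034,0],[0.003,0.012,0]]' --twist '[[-2.5,-0.8,-1.3],[-2.5,-0.8,-1.3],[-2.5,-0.8,-1.3],[-2.5,-0.8,-1.3],[-2.5,-0.8,-1.3],[-2.5,-0.8,-1.3],[-2.5,-0.8,-1.3],[-2.5,-0.8,-1.3],[-2.5,-0.8,-1.3],[-2.5,-0.8,-1.3],[-2.5,-0.8,-1.3],[-2.5,-0.8,-1.3],[-2.5,-0.8,-1.3],[-1.5,-0.4,-0.7]]'

```text
time: 14.72
eef_pos: [0.5461, 0.1969, 0.2829]
tcp_rot: [0.315, 0.895, -0.28, 0.149]
contact_force: [-0.5, -0.6, -1.9]
opening: 0.153
```

```bash
python3 - <<'E'
from kin import *
T=MOUTH+lz*(.12+.1194)
err(T,rotins(45));print(get_state()["qpos"].round(2))
o=grab("x");a=o["scene"]["img"][100:240,220:360];cv2.imwrite("pics/x.png",cv2.resize(a,None,fx=4,fy=4,interpolation=cv2.INTER_CUBIC))
E
```

```text
pos [0.5461 0.1969 0.2829] dpos [ 0.003  -0.0102 -0.0123] drot deg [1.77 1.63 0.83] F [-0.5 -0.6 -1.9] T [ 0.43  0.11 -0.01] op 0.153 t 14.72
[ 0.44  0.18  1.67 -0.62  1.51 -0.35]
```

View pics/x.png

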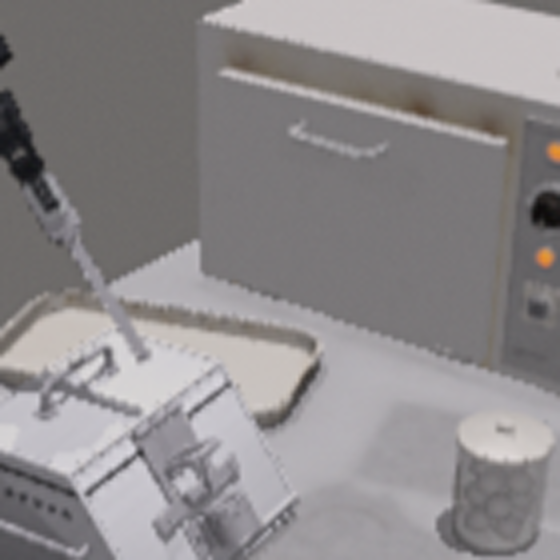

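```bash
python3 - <<'E'
from kin import *
o=pickle.load(open("x.pkl","rb"))
e=np.array([.5461,.1969,.2829]);z=R.from_quat([.315,.895,-.28,.149]).as_matrix()[:,2]
F=e+.1194*z;print(F,z,-lz, "lock:",((F-MOUTH)@LR).round(4))
for n in o: print(n,proj(o[n],[F,F-.08*z,MOUTH,MOUTH+.048*lz]).round(1))
s=o["scene"]["img"][140:240,220:320];t=o["top"]["img"][155:235,215:305]
cv2.imwrite("pics/x2.png",np.hstack([cv2.resize(s,(400,400),interpolation=cv2.INTER_CUBIC),cv2.resize(t,(400,356),interpolation=cv2.INTER_CUBIC,).copy() if 0 else cv2.copyMakeBorder(cv2.resize(t,(396,352),interpolation=cv2.INTER_CUBIC),0,48,0,0,cv2.BORDER_CONSTANT)]))
E
```

```text
[0.55687385 0.12590906 0.18750309] [ 0.09023321 -0.59456403 -0.79896908] [ 0.07486675 -0.56866941 -0.81915204] lock: [-0.0025  0.0003  0.1362]
scene [[256.  189.7]
 [243.4 169. ]
 [275.4 224.9]
 [268.5 212.7]]
top [[234.5 200.4]
 [212.7 200.8]
 [264.7 200.7]
 [254.4 200.6]]
```

View pics/x2.png

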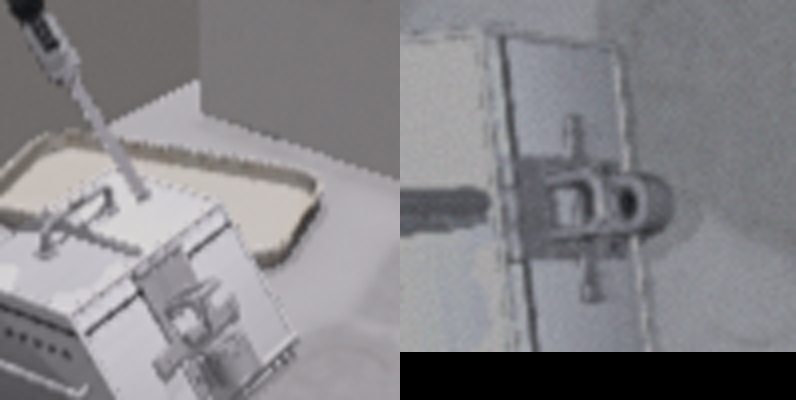

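Request:
move_arm --linear '[[0.0015,-0.005,-0.006],[0.0015,-0.005,-0.006],[0.0011,-0.0085,-0.0123]]' --twist '[[0.9,0.8,0.4],[0.9,0.8,0.4],[0,0,0]]'

```text
time: 15.07
eef_pos: [0.5508, 0.1771, 0.2579]
tcp_rot: [0.304, 0.905, -0.267, 0.132]
contact_force: [0.1, -0.3, -0.5]
opening: 0.152
```

```bash
cat >> kin.py <<'E'
PINL=.1194
def pin(psi=45,PL=PINL):
    st=get_state();r=R.from_quat(st["tcp_rot"]);M=r.as_matrix();F=st["eef_pos"]+PL*M[:,2]
    f=(F-MOUTH)@LR*1000; fl=st["contact_force"]@LR
    y=M[:,1]; ps=np.degrees(np.arctan2(np.dot(np.cross(-cy,y),lz),np.dot(-cy,y)))
    # desired TCP for foot on axis at same z
    T=MOUTH+lz*(f[2]/1000+PL)
    print("foot lock mm",f.round(1),"psi %.1f"%ps,"dTCP",(T-st["eef_pos"]).round(4),"drot",np.degrees((rotins(psi)*r.inv()).as_rotvec()).round(2),"F lock",fl.round(1),"op %.3f t %.2f"%(st["opening"],st["time"]),"q6 %.2f"%st["qpos"][5])
E
python3 -c "
from kin import *
pin()"
```

```text
foot lock mm [ 1.000e-01 -6.000e-01  1.041e+02] psi 45.3 dTCP [-0.0004  0.0005 -0.0004] drot [-0.34 -0.16 -0.32] F lock [ 0.  -0.1 -0.6] op 0.152 t 15.07 q6 -0.40
```

Request:
move_arm --linear '[[0.0011,-0.0085,-0.0123],[0.0011,-0.0085,-0.0123],[0.0011,-0.0085,-0.0123],[0.0011,-0.0085,-0.0123],[0.0006,-0.0045,-0.0065]]' --twist '[[0,0,0],[0,0,0],[0,0,0],[0,0,0],[0,0,0]]'

```text
time: 15.48
eef_pos: [0.5544, 0.1262, 0.1982]
tcp_rot: [0.31, 0.904, -0.264, 0.127]
contact_force: [-1.7, 3.9, -0.7]
opening: 0.151
```

```bash
python3 - <<'E'
from kin import *
pin()
o=grab("y");s=o["scene"]["img"][160:240,230:310];t=o["top"]["img"][165:235,225:305]
cv2.imwrite("pics/y.png",np.hstack([cv2.resize(s,(390,390),interpolation=cv2.INTER_CUBIC),cv2.resize(t,(400,390),interpolation=cv2.INTER_CUBIC)]))
E
```

```text
foot lock mm [-6.3  3.5 25.9] psi 44.8 dTCP [ 0.0018  0.007  -0.0047] drot [-0.86 -0.37  0.38] F lock [3.8 1.2 1.8] op 0.151 t 15.48 q6 -0.40
```

View pics/y.png

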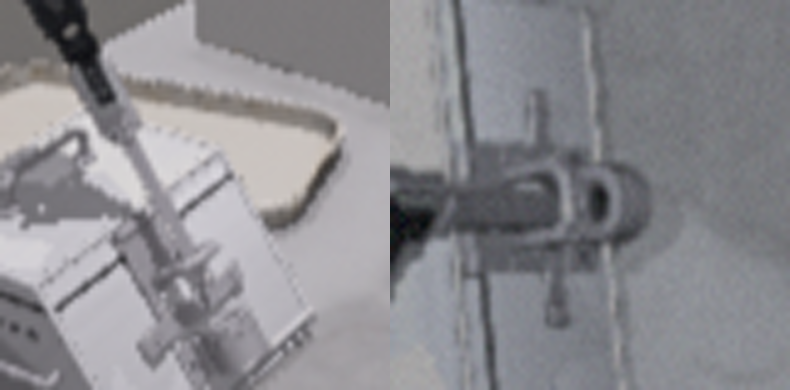

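Request:
move_arm --linear '[[0.0018,0.007,-0.0047],[0,0,0]]' --twist '[[-0.8,-0.3,0.3],[0,0,0]]'

```text
time: 15.75
eef_pos: [0.5562, 0.1317, 0.1943]
tcp_rot: [0.308, 0.902, -0.271, 0.132]
contact_force: [0.3, 0.6, -1.8]
opening: 0.153
```

```bash
python3 -c "
from kin import *
pin()"
```

```text
foot lock mm [-1.9  0.7 25.7] psi 44.8 dTCP [ 0.      0.0013 -0.0009] drot [ 0.12 -0.07  0.26] F lock [ 1.5 -0.3 -1.2] op 0.153 t 15.75 q6 -0.38
```

Request:
move_arm --linear '[[0.0008,-0.0045,-0.0088],[0.0008,-0.0052,-0.0085],[0.0008,-0.0055,-0.0083]]' --twist '[[0,0,0],[0,0,0],[0,0,0]]'

```text
time: 16.0
eef_pos: [0.5615, 0.1178, 0.1715]
tcp_rot: [0.307, 0.902, -0.27, 0.136]
contact_force: [-0.0, -0.1, -1.0]
opening: 0.156
```

```bash
python3 -c "
from kin import *
pin()"
```

```text
foot lock mm [-0.8 -3.9 -1.2] psi 44.8 dTCP [-0.0033 -0.0001 -0.0003] drot [0.11 0.41 0.  ] F lock [ 0.5  0.1 -0.9] op 0.156 t 16.00 q6 -0.37
```

Request:
move_arm --linear '[[-0.0026,-0.003,-0.0045],[-0.0002,-0.0035,-0.005],[-0.0002,-0.0035,-0.005]]' --twist '[[0,0.4,0],[0,0,0],[0,0,0]]'

```text
time: 16.25
eef_pos: [0.5584, 0.1067, 0.1549]
tcp_rot: [0.306, 0.903, -0.271, 0.133]
contact_force: [-0.1, 1.5, 1.4]
opening: 0.152
```

```bash
python3 -c "
from kin import *
pin()"
```

```text
foot lock mm [  0.1   1.3 -20.9] psi 45.1 dTCP [ 0.0013 -0.0002  0.0002] drot [ 0.14 -0.05 -0.05] F lock [ 0.4 -0.1  2. ] op 0.152 t 16.25 q6 -0.37
```

Request:
move_arm --linear '[[0.0015,-0.0034,-0.0049],[0.0005,-0.0034,-0.0049]]' --twist '[[0,0,0],[0,0,0]]'

```text
time: 16.42
eef_pos: [0.5606, 0.1009, 0.1468]
tcp_rot: [0.307, 0.903, -0.27, 0.133]
contact_force: [-7.9, 22.3, 28.5]
opening: 0.156
```

```bash
python3 -c "
from kin import *
pin()"
```

```text
foot lock mm [  0.   -0.1 -31. ] psi 44.9 dTCP [-0.0002 -0.0001  0.    ] drot [0.01 0.05 0.1 ] F lock [ 2.6  4.9 36.6] op 0.156 t 16.42 q6 -0.36
```

```bash
python3 - <<'E'
from kin import *
o=grab("z");s=o["scene"]["img"][160:240,230:310];t=o["top"]["img"][165:235,205:285]
cv2.imwrite("pics/z.png",np.hstack([cv2.resize(s,(390,390),interpolation=cv2.INTER_CUBIC),cv2.resize(t,(400,390),interpolation=cv2.INTER_CUBIC)]))
# predicted collar bottom / head top on axis if home / if at -18
for z in (-30,-18):
  for n in o: print(z,n,"collar bottom,head bottom,head top",proj(o[n],[MOUTH+lz*(z+k)/1000 for k in (117,122,172)]).round(1).tolist())
E
```

```text
-30 scene collar bottom,head bottom,head top [[262.8, 202.7], [262.1, 201.4], [254.7, 188.4]]
-30 top collar bottom,head bottom,head top [[245.5, 200.5], [244.4, 200.5], [232.3, 200.4]]
-18 scene collar bottom,head bottom,head top [[261.0, 199.6], [260.3, 198.3], [252.9, 185.3]]
-18 top collar bottom,head bottom,head top [[242.7, 200.5], [241.5, 200.5], [229.2, 200.4]]
```

View pics/z.png

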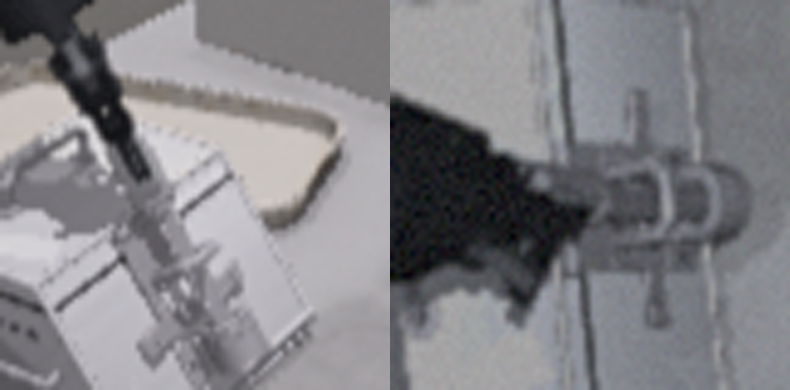

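Request:
move_arm --linear '[[0,0,0],[0,0,0],[0,0,0]]' --twist '[[-0.4,2.8,4.1],[-0.4,2.8,4.1],[-0.4,2.8,4.1]]'

```text
time: 16.77
eef_pos: [0.5599, 0.1011, 0.1469]
tcp_rot: [0.187, 0.935, -0.284, 0.096]
contact_force: [-0.8, 1.2, 0.4]
opening: 0.154
```

```bash
python3 -c "
from kin import *
pin(60);print(get_state()['wrist_torque']@LR)
s=read_camera('scene')['img'][170:230,235:295];cv2.imwrite('pics/z2.png',cv2.resize(s,(600,600),interpolation=cv2.INTER_CUBIC))"
```

```text
foot lock mm [  0.4   0.6 -30.8] psi 59.9 dTCP [ 0.0005 -0.0002  0.0001] drot [-0.05  0.01  0.15] F lock [0.9 0.6 1.1] op 0.154 t 16.77 q6 -0.62
[ 0.11325158 -0.47262362 -0.64955461]
```

View pics/z2.png

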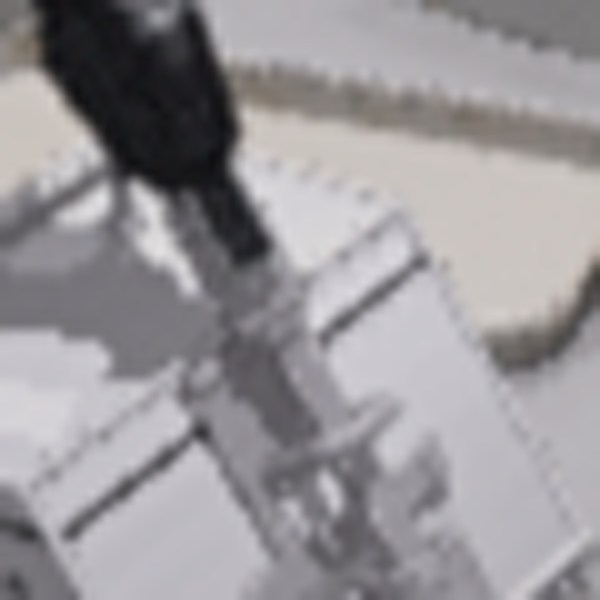

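Request:
move_arm --linear '[[0,0,0],[0.0003,-0.0023,-0.0033],[0.0003,-0.0028,-0.0041],[0.0004,-0.0034,-0.0049]]' --twist '[[0.4,-2.8,-4.1],[0,0,0],[0,0,0],[0,0,0]]'

```text
time: 17.15
eef_pos: [0.5637, 0.0993, 0.148]
tcp_rot: [0.236, 0.925, -0.275, 0.112]
contact_force: [-6.4, 14.8, 20.7]
opening: 0.15
```

```bash
python3 -c "
from kin import *
pin(55);print(get_state()['wrist_torque']@LR)"
```

```text
foot lock mm [ -1.3  -3.4 -31.2] psi 53.8 dTCP [-0.0032  0.0014 -0.0013] drot [-0.54  0.81  0.9 ] F lock [ 0.8  4.4 25.8] op 0.150 t 17.15 q6 -0.53
[ 1.70960954 -0.47925524 -0.17073896]
```

Request:
move_arm --linear '[[-0.003,0.001,-0.001],[0,0,0]]' --twist '[[-0.4,0.6,0.7],[0,0,0]]'

```text
time: 17.32
eef_pos: [0.5611, 0.1002, 0.1476]
tcp_rot: [0.23, 0.926, -0.279, 0.111]
contact_force: [1.2, -0.1, -0.6]
opening: 0.15
```

```bash
python3 -c "
from kin import *
pin(55);print(get_state()['wrist_torque']@LR)"
```

```text
foot lock mm [ -0.8  -0.9 -30.8] psi 54.5 dTCP [-0.0006  0.0007 -0.0005] drot [-0.15  0.42  0.3 ] F lock [ 0.1 -1.2 -0.6] op 0.150 t 17.32 q6 -0.53
[-0.16959858 -0.37250739 -0.32049685]
```

Request:
move_arm --linear '[[0,0,0],[0,0,0],[0,0,0],[0,0,0]]' --twist '[[0,0,0],[0,0,0],[0,0,0],[0,0,0]]' --grip 0.4

```text
time: 17.65
eef_pos: [0.5611, 0.0986, 0.1466]
tcp_rot: [0.23, 0.925, -0.28, 0.111]
contact_force: [-0.6, 0.8, 0.2]
opening: 0.398
```

```bash
python3 -c "
from kin import *
pin(55);print(get_state()['wrist_torque']@LR)"
```

```text
foot lock mm [ -1.9  -0.5 -32.5] psi 54.6 dTCP [-0.0005  0.0014 -0.001 ] drot [0.04 0.33 0.27] F lock [0.6 0.5 0.6] op 0.398 t 17.65 q6 -0.53
[ 0.00116271 -0.23050377  0.04752543]
```

Retreat along +lz.

Request:
move_arm --linear '[[-0.001,0.0057,0.0082],[-0.0011,0.0085,0.0123],[-0.0015,0.0114,0.0164],[-0.0015,0.0114,0.0164],[-0.0015,0.0114,0.0164],[-0.002,0.015,0.025],[-0.005,0.02,0.035],[-0.01,0.02,0.035],[-0.02,0.02,0.02]]' --twist '[[0,0,0],[0,0,0],[0,0,0],[0,0,0],[0,0,0],[0,0,0],[0,0,0],[0,0,0],[0,0,0]]'

```text
time: 18.4
eef_pos: [0.5123, 0.2228, 0.3349]
tcp_rot: [0.231, 0.925, -0.285, 0.104]
contact_force: [1.8, -0.0, 0.4]
opening: 0.402
```

```bash
python3 - <<'E'
from kin import *
st=get_state();print(st["eef_pos"],st["contact_force"],st["time"])
o=grab("A");s=o["scene"]["img"][170:240,225:305];t=o["top"]["img"][165:235,215:295]
cv2.imwrite("pics/A.png",np.hstack([cv2.resize(s,(400,350),interpolation=cv2.INTER_CUBIC),cv2.resize(t,(400,350),interpolation=cv2.INTER_CUBIC)]))
for n in o:
    L=((cloud(o[n])-MOUTH)@LR)*1000
    m=(abs(L[...,1])<14)&(abs(L[...,0])<16)&(L[...,2]>60)&(L[...,2]<180);print(n,m.sum(),"head top z pctl",np.percentile(L[m][:,2],[50,90,97,100]).round(1))
    for y0,y1 in ((27,57),(-57,-27)):
        m=(L[...,1]>y0)&(L[...,1]<y1)&(L[...,2]>8)&(L[...,2]<16)&(abs(L[...,0]-20)<15);print("wing x",np.median(L[m][:,0]),m.sum())
    print("pred head top home/-18",proj(o[n],[MOUTH+lz*.142,MOUTH+lz*.154]).round(1).tolist())
E
```

```text
[0.51228981 0.22278796 0.33489712] [ 1.8073237  -0.00470885  0.35548391] 18.4
scene 169 head top z pctl [109.1 137.  141.7 143.1]
wing x 18.51280624692799 13
wing x 18.757612186984268 14
pred head top home/-18 [[254.7, 188.4], [252.9, 185.3]]
top 214 head top z pctl [117.7 140.9 142.7 147. ]
wing x 20.709780134670815 18
wing x 19.413152166705643 21
pred head top home/-18 [[232.3, 200.4], [229.2, 200.4]]
```

View pics/A.png

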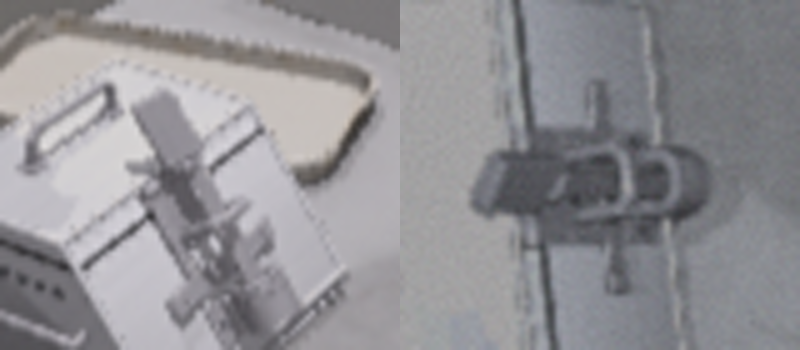

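Head top measures 142 mm above the mouth, which is exactly the fully home height (-30 + 172). The hasp is flat and the arm is clear, so I'm handing in.

```bash
python3 -c "
from plant import *
print(sign_off())"
```

```text
the job is handed in; nothing more can be done
None
```

I closed the hasp over the staple, took the bare steel pin from its stand, and pushed it through the loop into the lock and fully home. Then I let go, backed the arm clear and handed in at about 18.5 s.

**Last checks**
- **Pin depth:** the pin head's top measured 142–143 mm above the lock mouth; fully home is 142 mm. Pressing with 26–37 N gave a hard stop at about -31 mm.
- **Turning the pin:** no search was needed. The foot dropped in at the first angle I tried, about 45° from flats parallel. A 15° turn met 0.65 N·m of resistance, so the foot was in the square. It may have turned the stiff socket a little.
- **Hasp:** the wings' outer faces sit at about 18.5–20.7 mm in the lock frame. My estimate for lying flat was about 19 mm.
- **Bystanders:** my path stayed clear of the dish, bowl and jar, but I did not re-measure them at the end.

**What disagreed or went wrong**
- **Fingertip position:** the closed fingertips stand about 18 mm behind the reported TCP, not 8 mm ahead of it as `tips_ahead` says. My first hasp push missed because of this, so I found the offset by touching the lid with the fingertips at about 31 N in z (about 36 N in all).
- **Contact with the staple:** a gripper knuckle appeared to press on the staple at about 13 N during the first closing attempt. I finished the push with the tool tilted.
- **Pin on the loop:** the pin brushed the inside of the staple loop at about 4 N on the way in, and I corrected it.

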